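# Hang the cup shelf on the coffee cart's slotted rack

### The job

Hang the loose cup shelf on the slotted rack: hook its four claws into the middle and top slots of the two uprights, then press it down until it is fully home, level, and the sprung catch of each upright has snapped out over the shelf's tooth. Let go of it and leave the cup, jug, tamper and knock box where they are.

Things in the scene. Friction and masses are not known exactly. Their poses are not given: they have to be found in the camera images.
- shelf_mid (a point): Middle of the loose cup shelf (0.3 to 0.6 kg), lying right way up on the counter: a steel tray 116 mm deep (x), 160 mm wide (y), 4 mm thick, with a bracket plate at each end. Point 22 mm above the underside. Axes: z up, +x to the back (the claws). Plates: 5 mm thick, at y = -80 and +80 mm, x -60 to +60 mm, 36 mm tall in front, sloping up to 112 mm at the back.
- claw (a point): Root of the upper claw of the shelf's +y plate, on its rear edge: 60 mm behind and 80 mm beside shelf_mid, 102 mm above the underside. Two claws per plate, this one and one 74 mm lower: a neck 8 mm tall, 5 mm thick, reaches 10 mm back (+x), its last 5 mm hang on as a tongue, 18 mm below the neck, the tip slanted back 2 mm. Wall to grip between tongue and plate: 3.5 mm in a 5 mm gap.
- tooth (a point): Tip of the tooth on the rear edge of the shelf's +y plate, half-way between its claws; the -y plate has the same. 5 mm tall and thick, 62.5 mm above the underside, its tip 1 mm short of the plane of the claw roots. Around it the plate's edge is set back 10 mm. It meets the catch with the shelf about 15 mm above home.
- front_bar (a point): Middle of the shelf's wooden guard bar, the place to grip it: 12 x 12 mm in section, 154 mm long (y), on posts at y = -60 and +60 mm, the tray's upper face 34 mm below this point. It lies 54 mm in front of (-x), and 16 mm above, shelf_mid and turns with the shelf, whose weight hangs behind it: grip firmly. Pushed down here, the claws tend to bind in their slots.
- back_ledge (a point): Middle of the top of the flat steel ledge along the shelf's back edge (22 mm deep in x, 154 mm wide, 4 mm thick), close to the uprights: the place to press down with closed fingers. It is 49 mm above the underside, and lies 45 mm behind (+x) and 27 mm above shelf_mid.
- shelf_home (a point): Point on the rack where shelf_mid lies when the shelf is fully home, with the shelf's axes then: x from front to uprights, z up; underside 100 mm above the counter. The claws enter the slots along +x only with the shelf 18 to 26 mm above home (22 is central), level or a touch nose up, until its rear edges stop on the uprights. Nose down, the upper tongues miss the wall on the way down.
- top_slot (a point): Centre of the top slot of the upright at +y, on its front face. Each upright, 30 mm wide, has three slots 10 mm wide and 34 mm tall: this one and two more 74 mm and 148 mm lower. The shelf uses the top and middle ones. The slotted wall is 3.5 mm thick, hollow behind. A claw has 2.5 mm of play to each side in its slot.
- rack_foot (a point): Point on the counter midway between the rack's two steel uprights, in the plane of their front faces, which face -x. The uprights stand at y = -80 and +80 mm, 258 mm tall. Cross bars 30 to 50 mm behind this plane join them up to 102 mm above the counter; above it is open. Two flat feet, 8 mm tall, run 80 mm forward of the plane. The rack is bolted down.
- catch_right (a joint): Sprung brass catch of the upright at -y, between middle and top slots. Value in m: 0 = out, 6 mm proud of the face; up to 0.0075 when pushed in. Spring 2 N plus 0.4 N per mm. Flat underside 167 mm above the counter, sloped top up to 182 mm. The tooth pushes it in on the way down and it snaps out above. Passing both takes about 7 to 15 N beyond the shelf's weight.
- catch_left (a joint): The same catch in the upright at +y of the rack.
- cup: White cup, 80 mm across and 75 mm tall, upright on the counter. Origin at the middle of its underside. Leave it alone.
- jug: Steel milk jug, 84 mm across and 95 mm tall, upright on the counter. Origin at the middle of its underside. Leave it alone.
- tamper: Dark steel tamper, 58 mm across and 92 mm tall, standing on its base. Origin at the middle of its underside. Leave it alone.
- knockbox: Open steel knock box, 140 x 140 mm and 100 mm tall, with a rubber bar across. Origin at the middle of its underside. Leave it alone.
Mind the look-alikes: they are no part of the job. Leave any green look-alike of the part that bears shelf_mid alone.

How it is judged:
On the way:
1. the claws have entered the slots: the shelf is up against the uprights, still above home (x of shelf_mid in the frame of shelf_home between -0.006 and 0.004 m and y of shelf_mid in the frame of shelf_home between -0.006 and 0.006 m and z of shelf_mid in the frame of shelf_home between 0.005 and 0.032 m), for 0.1 s.
At the end, for the whole second after the job is handed in: The shelf hangs at rest within 4 mm (front to back), 5 mm (sideways) and 3 mm (height) of its home on the rack, level within 0.06 rad, both catches out over its teeth (within 2 mm of fully out) (x of shelf_mid in the frame of shelf_home between -0.004 and 0.004 m and y of shelf_mid in the frame of shelf_home between -0.005 and 0.005 m and z of shelf_mid in the frame of shelf_home between -0.004 and 0.003 m and angle between shelf_mid's own z axis and vertical below 0.06 rad and value of joint each of catch_right, catch_left below 0.002 m and linear speed of shelf below 0.02 m/s); the robot touches nothing.
It fails at once if the cup, jug, tamper or knock box is moved more than 30 mm (distance of any of cup, jug, tamper, knockbox from where it was at the start of the episode above 0.03 m).
It also fails if it takes over 64 s, if anything falls off the work surface, if the arm or the gripper's body presses on something with over 40 N, if the wrist force passes 120 N, or if a joint passes its speed limit or range.

### The arm

A 6-joint arm with a two-finger parallel gripper is mounted at the origin on the work surface. World frame = base frame: x ahead of the robot, y to its left, z up, the work surface at z = 0. Lengths are in m, angles in rad, forces in N, time in s.
With the tool pointing down it reaches from about 0.225 to 0.875 m from the base axis. Payload 3.4 kg.
Tool frame: the origin (TCP) lies at the very end of the fingers, on their centre line; the grasp point (between the pads) lies manip.hold_point_z behind it (manip.hold_point_z is the distance from the TCP to the grasp point, in m); x points along the fingers, y is the direction in which the jaws open and shut, and the axes are right-handed (so a half turn about x gives the same grasp; the last joint's range is limited). The gripper opens to 85 mm and grips with 20 to 120 N. Pads are 22 mm wide; open, the fingers measure 114 mm over their backs; the gripper's body (76 mm by 85 mm) begins 54 mm behind the grasp point. The pads swing forward as they close: fully open they stand 13 mm farther back than shut.
Start: joints at [1.187, 0.276, 1.505, -0, 1.361, -0.121], TCP at [0.149, 0.555, 0.231] pointing down, gripper open.
Joint ranges: [-2.89, 2.89], [-0.75, 2.08], [0.22, 2.7], [-1.18, 4.32], [0.11, 2.71], [-2.7, 2.7]. Speed limits (rad/s): [2.57, 2.57, 3.14, 3.14, 3.14, 3.14].

### API

Orientations are given as a unit quaternion [w, x, y, z].
In Python, from rig import manip gives the robot as it stands.
- The arm moves only by the tool step_arm, never from a script. Its argument "targets" is a list of rows, each a list of 2 entries, a list of its own where there are three numbers: the shift along the tool's x, y, z in mm, then the turn about the tool's x in degrees. A call has 1 to 20 rows; each row is the pose to reach, as a shift and turn from the pose commanded when the call began, along the tool's axes at that moment; what a row does not reach only later rows make up. A row lasts 1/10 s, in which the tool goes at most 50 mm and 8.59 degrees, less where a joint would pass 70% of its speed; a pose out of reach is approached as far as the arm can. A call with a gripper value outside its range is refused whole. "grip" is the closure, from 0 (fully open) to 1 (shut), set as the call begins (left out, the last holds). The fingers move at their own pace and stop on an object; "grip_force" is the grip in N (left out, the last holds). Time passes only in rows, so rows that repeat a pose let the fingers close. It gives the time, the measured TCP pose, the force and the opening at its end, in the units of the state.
- manip.get_state(): the state, without advancing time (a new reading comes with each control period).
- manip.get_image(name): name is "scene" or "top" or "wrist"; returns a dict with "image" (384x512x3 uint8, red, green, blue), "fx", "fy", "cx", "cy" (pixels), "distortion" ([k1, k2, p1, p2, k3] as OpenCV has them; the pictures are not rectified), "pose" (4x4, takes a point from camera to world coordinates). Camera axes: x right, y down, z forward; pixel columns grow to the right and rows downward; lengths in m; the calibration is good to about 2 mm. A picture is of the moment at which its call begins. There is no depth.
- manip.sign_off(): hands the job in, once; it reports no verdict.
Trained networks look in a picture, given as the dict that the camera call returned (one of the last four; its "shot" number tells which), for a name from the list of things; names that differ only in an ending like _2 or _b are one class to them, and where a whole thing is asked for, a point or a joint stands for the part that bears it (a point fixed in the world has none). Each returns a list of dicts, best first, with "confidence" (0 to 1); they miss things now and then, are a little off and sometimes report something else, mostly with a low value. They report only what shows in the picture. A call takes as long as a camera call. They do not tell look-alikes from the thing itself.
- manip.search_frame(picture, thing): "xyz" ([x, y, z] in m, in world coordinates, good to about 4 mm: the middle of the surface that is visible of it).
- manip.regions_of(picture, thing): "region" (384x512 bool, what is visible of it).
The state is a dict: "clock": time; "qpos": joint angles; "qd": joint speeds; "effort": joint torques, N m; "position": TCP position; "ee_rot": TCP orientation; "contact_force": force on the tool from outside, world axes, zero at the start; "moment": the same for the moment, N m; "width": finger opening in m.
Only numpy, scipy, OpenCV 4.12 (cv2) and the standard library are available. Lean on these libraries where they do the work, as an engineer would, in place of code of your own. Each camera call takes 0.05 s, during which the arm holds its last target.

## Working session

There is one attempt and no reset: what is moved stays moved. The work goes in short steps, Python scripts to look and compute and a tool call to move; the robot and the scene stay as the last step left them, time stands still between calls to the robot, and variables do not carry over. Pictures are saved under pics/ and viewed, and the job is handed in when it is done.

Besides the shell and the picture viewer there is one more tool, called after "Request:" as a command line: name --argument value ..., lists and objects as JSON in quotes. step_arm: Moves the arm, as the interface text tells. Its arguments: {"type":"object","properties":{"targets":{"type":"array"},"grip":{"type":"number"},"grip_force":{"type":"number"}},"required":["targets"]}

```bash
ls; mkdir -p pics; python3 - <<'E'
from rig import manip
import cv2,numpy as np,pickle
s=manip.get_state(); print({k:np.round(v,3).tolist() for k,v in s.items()}); print(manip.hold_point_z)
D={}
for n in ["scene","top","wrist"]:
    p=manip.get_image(n); D[n]=p; cv2.imwrite(f"pics/{n}0.png",p["image"][:,:,::-1]); print(n,p["fx"],p["cx"],p["cy"],np.round(p["pose"],3).tolist(),p["distortion"])
    for t in ["shelf_mid","front_bar","shelf_home","rack_foot","top_slot","claw","back_ledge","tooth"]:
        try: print(t,[(np.round(r["xyz"],3).tolist(),round(r["confidence"],2)) for r in manip.search_frame(p,t)[:4]])
        except Exception as e: print(t,e)
pickle.dump(D,open("d0.pkl","wb"))
E
```

```text
pics
{'clock': 0.0, 'qpos': [1.187, 0.277, 1.506, 0.0, 1.361, -0.121], 'qd': [-0.001, -0.0, -0.0, 0.0, 0.0, 0.0], 'effort': [0.001, -41.676, -24.581, -0.0, 0.011, -0.0], 'position': [0.149, 0.555, 0.23], 'ee_rot': [0.701, 0.092, 0.701, -0.093], 'contact_force': [0.06, 0.095, 0.011], 'moment': [0.03, 0.022, -0.001], 'width': 0.085}
0.0187
scene 456.6547627602693 250.0119482526951 188.8620716884811 [[0.839, 0.347, -0.418, 1.183], [0.544, -0.542, 0.641, -1.085], [-0.004, -0.765, -0.643, 1.203], [0.0, 0.0, 0.0, 1.0]] [-0.10511816  0.          0.          0.          0.        ]
shelf_mid [([0.188, 0.294, 0.04], 0.94), ([0.803, 0.202, 0.037], 0.87), ([0.607, 0.228, 0.04], 0.68)]
front_bar [([0.191, 0.295, 0.036], 0.93), ([0.602, 0.228, 0.046], 0.91), ([0.808, 0.204, 0.038], 0.7)]
shelf_home [([0.675, -0.251, 0.102], 0.59)]
rack_foot [([0.674, -0.252, 0.099], 0.86)]
top_slot [([0.674, -0.25, 0.096], 0.68), ([0.805, -0.048, 0.049], 0.49)]
claw [([0.189, 0.292, 0.04], 0.78), ([0.603, 0.223, 0.045], 0.77), ([0.809, 0.202, 0.033], 0.56)]
back_ledge [([0.605, 0.224, 0.036], 0.7), ([0.803, 0.207
[... 862 characters left out ...]
19, 0.001], 0.55)]
back_ledge [([0.596, 0.216, 0.003], 0.97), ([0.814, 0.197, 0.007], 0.93), ([0.196, 0.301, 0.007], 0.61)]
tooth [([0.811, 0.197, 0.004], 0.85), ([0.194, 0.298, 0.007], 0.65), ([0.596, 0.218, 0.006], 0.63)]
wrist 297.8746254025982 261.06598173401943 192.29927714090525 [[0.26, 0.919, 0.298, 0.073], [0.966, -0.247, -0.081, 0.576], [-0.001, 0.309, -0.951, 0.374], [0.0, 0.0, 0.0, 1.0]] [-0.05771096  0.          0.          0.          0.        ]
shelf_mid [([0.183, 0.304, 0.032], 0.55)]
front_bar [([0.183, 0.307, 0.036], 0.77)]
shelf_home []
rack_foot []
top_slot []
claw [([0.18, 0.309, 0.033], 0.87)]
back_ledge [([0.186, 0.305, 0.031], 0.98)]
tooth [([0.18, 0.3, 0.035], 0.97)]
```

View pics/scene0.png

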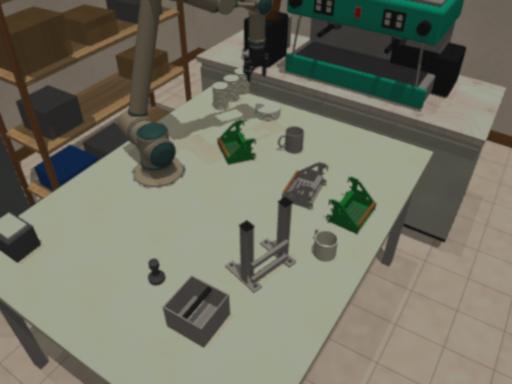

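View pics/top0.png

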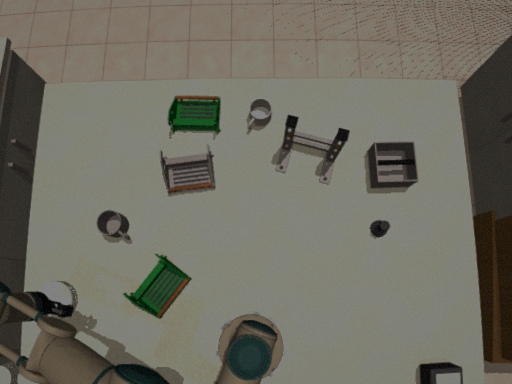

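View pics/wrist0.png

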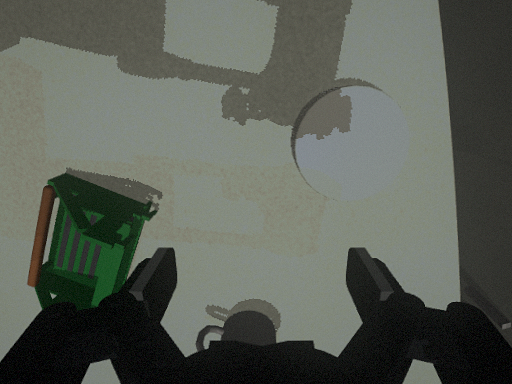

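```bash
python3 - <<'E'
import cv2,numpy as np,pickle
D=pickle.load(open("d0.pkl","rb"))
a=D["top"]["image"][130:210,145:235,::-1]; b=D["scene"]["image"][150:215,275:340,::-1]
c=D["top"]["image"][105:195,265:360,::-1]; d=D["scene"]["image"][190:290,220:310,::-1]
r=lambda i:cv2.resize(i,(400,300),interpolation=cv2.INTER_CUBIC)
cv2.imwrite("pics/c0.png",np.vstack([np.hstack([r(a),r(b)]),np.hstack([r(c),r(d)])]))
E
```

```text
(no output)
```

View pics/c0.png

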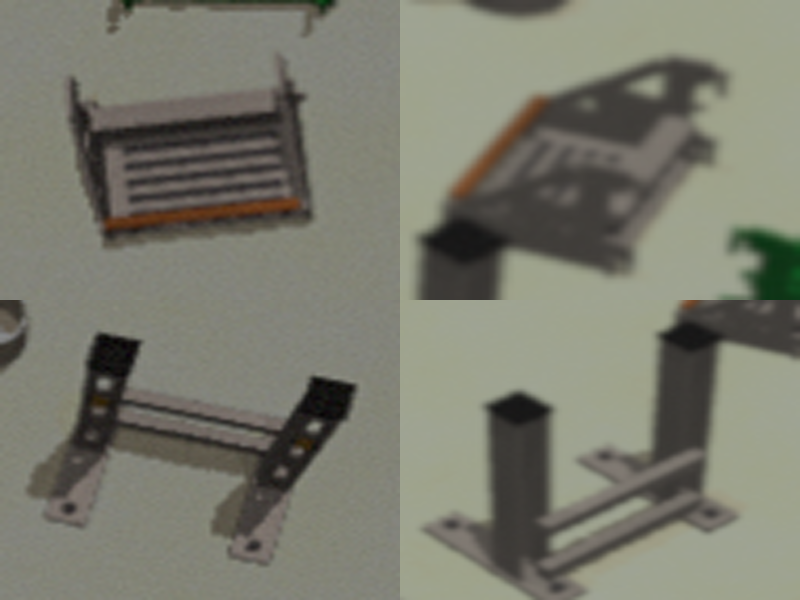

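```bash
cat > h.py <<'E'
import cv2,numpy as np,pickle
from scipy.optimize import least_squares
from scipy.spatial.transform import Rotation as R
def cam(p):
    K=np.array([[p["fx"],0,p["cx"]],[0,p["fy"],p["cy"]],[0,0,1.]]); return K,np.array(p["distortion"]),np.array(p["pose"])
def proj(p,X):
    K,d,T=cam(p); Ti=np.linalg.inv(T); return cv2.projectPoints(np.atleast_2d(X).astype(float),cv2.Rodrigues(Ti[:3,:3])[0],Ti[:3,3],K,d)[0][:,0]
def ray(p,uv,z):
    K,d,T=cam(p); n=cv2.undistortPoints(np.array(uv,float).reshape(-1,1,2),K,d)[:,0]
    v=np.c_[n,np.ones(len(n))]@T[:3,:3].T; return T[:3,3]+v*((z-T[2,3])/v[:,2])[:,None]
def place(q,M):
    c,s=np.cos(q[2]),np.sin(q[2]); M=np.atleast_2d(M); return np.c_[q[0]+c*M[:,0]-s*M[:,1],q[1]+s*M[:,0]+c*M[:,1],M[:,2]]
def fit(obs,q0):
    # obs: list of (pic, uv Nx2, model Nx3)
    f=lambda q:np.concatenate([(proj(p,place(q,M))-uv).ravel() for p,uv,M in obs])
    r=least_squares(f,q0,loss="soft_l1"); return r.x,np.round(r.fun.reshape(-1,2),1)
E
python3 - <<'E'
from h import *
D=pickle.load(open("d0.pkl","rb")); t=D["top"]; s=D["scene"]
T=s["pose"]; 
hsv=cv2.cvtColor(t["image"],cv2.COLOR_RGB2HSV)
m=((hsv[:,:,0]<16)&(hsv[:,:,1]>110)&(hsv[:,:,2]>60)).astype(np.uint8); m[:, :150]=0;m[:165]=0;m[205:]=0;m[:,225:]=0
ys,xs=np.nonzero(m); print(len(xs),xs.min(),xs.max())
print(cv2.minAreaRect(np.c_[xs,ys].astype(np.float32)))
a=lambda x,y:(145+x*90/400-.4,130+y*80/300-.4)
uv=np.array([a(105,225),a(300,203)]);P=ray(t,uv,0.042);print(P,np.linalg.norm(P[0]-P[1]))
d=P[0]-P[1];yaw=np.arctan2(-d[0],d[1]);c=P.mean(0);print("yaw",yaw,"shelf_mid",c[:2]+54e-3*np.array([np.cos(yaw),np.sin(yaw)]))
# rack feet from top
b=lambda x,y:(265+x*95/400-.4,105+y*90/300-.4)
b2=lambda x,y:(265+x*95/400-.4,105+(y-300)*90/300-.4)
F=ray(t,[b2(66,518),b2(250,555)],0.008);print("feet front mid",F,np.linalg.norm(F[0]-F[1]))
d=F[0]-F[1];yr=np.arctan2(-d[0],d[1]);c=F.mean(0);print("yaw",yr,"foot",c[:2]+80e-3*np.array([np.cos(yr),np.sin(yr)]))
w=D["wrist"];Tw=w["pose"]
from rig import manip
st=manip.get_state();q=st["ee_rot"];Rt=R.from_quat([q[1],q[2],q[3],q[0]]).as_matrix()
print("tool R",np.round(Rt,3).tolist(),"cam in tool",Rt.T@(Tw[:3,3]-st["position"]),np.round(Rt.T@Tw[:3,:3],3))
E
```

```text
146 168 211
((189.55972290039062, 186.49278259277344), (3.459526538848877, 43.409542083740234), 83.0887680053711)
[[0.52484177 0.27879234 0.042     ]
 [0.5440826  0.1276667  0.042     ]] 0.152345557082816
yaw 0.12663553152497367 shelf_mid [0.58802978 0.21004957]
feet front mid [[ 0.59937575 -0.10894807  0.008     ]
 [ 0.55773545 -0.2624458   0.008     ]] 0.15904548526752543
yaw -0.2649010714078007 foot [ 0.65576507 -0.20664204]
tool R [[0.0, 0.26, 0.966], [0.0, 0.966, -0.26], [-1.0, 0.0, 0.0]] cam in tool [-0.14288689  0.00053268 -0.07964613] [[ 0.001 -0.309  0.951]
 [ 1.     0.    -0.001]
 [-0.     0.951  0.309]]
```

Request:
step_arm --targets '[[[-69, -604, 528], 90.2], [[-69, -604, 528], 90.2], [[-69, -604, 528], 90.2], [[-69, -604, 528], 90.2], [[-69, -604, 528], 90.2], [[-69, -604, 528], 90.2], [[-69, -604, 528], 90.2], [[-69, -604, 528], 90.2], [[-69, -604, 528], 90.2], [[-69, -604, 528], 90.2], [[-69, -604, 528], 90.2], [[-69, -604, 528], 90.2], [[-69, -604, 528], 90.2], [[-69, -604, 528], 90.2], [[-69, -604, 528], 90.2], [[-69, -604, 528], 90.2], [[-69, -604, 528], 90.2], [[-69, -604, 528], 90.2], [[-69, -604, 528], 90.2], [[-69, -604, 528], 90.2]]'

```text
clock: 3.35
position: [0.5016, -0.1635, 0.3004]
ee_rot: [0.429, 0.562, 0.43, -0.562]
contact_force: [0.6, -0.2, -0.1]
width: 0.0856
```

```bash
python3 - <<'E'
from rig import manip
from h import *
p=manip.get_image("wrist");pickle.dump(p,open("w1.pkl","wb"));t=manip.get_image("top");s=manip.get_image("scene");pickle.dump([t,s],open("ts1.pkl","wb"))
cv2.imwrite("pics/w1.png",cv2.resize(p["image"][:,:,::-1],(800,600),interpolation=cv2.INTER_CUBIC))
st=manip.get_state();print(st["clock"],st["position"],st["ee_rot"],np.round(st["qpos"],2),st["contact_force"])
E
```

```text
3.5 [ 0.50192882 -0.16385042  0.3006676 ] [ 0.42975062  0.56172096  0.42958002 -0.56146681] [-0.45  0.17  1.47  0.    1.49 -0.18] [1.25167137 0.27818849 0.05035831]
```

View pics/w1.png

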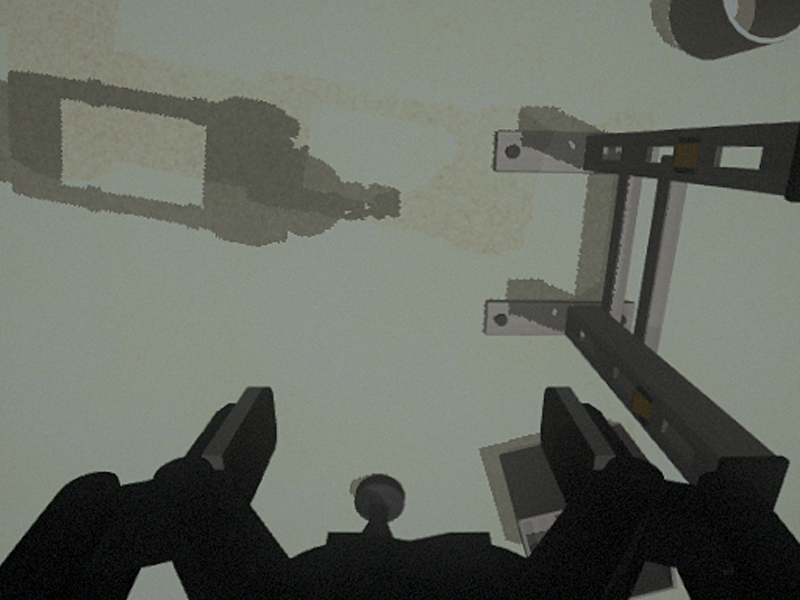

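```bash
python3 - <<'E'
from h import *
p=pickle.load(open("w1.pkl","rb"))
q=[0.656,-0.207,-0.265]
M=[[0,y,z+dz] for y in(-.08,.08) for z in(.067,.141,.215) for dz in (-.017,.017)]
print(np.round(proj(p,place(q,M)),1).tolist())
i=p["image"][:,:,::-1]; i=np.clip(i.astype(float)*1.8,0,255).astype(np.uint8)
a=cv2.resize(i[70:130,310:512],None,fx=3.96,fy=4.9,interpolation=cv2.INTER_CUBIC)
b=cv2.resize(i[180:315,300:502],None,fx=3.96,fy=4.4,interpolation=cv2.INTER_CUBIC)
cv2.imwrite("pics/w1a.png",a);cv2.imwrite("pics/w1b.png",b);print(a.shape,b.shape)
E
```

```text
[[373.2, 214.4], [382.3, 224.1], [394.9, 237.8], [407.8, 251.8], [426.4, 272.1], [446.1, 293.8], [387.1, 98.1], [398.7, 98.4], [415.4, 98.9], [433.0, 99.5], [459.4, 100.4], [489.0, 101.6]]
(294, 800, 3) (594, 800, 3)
```

View pics/w1a.png

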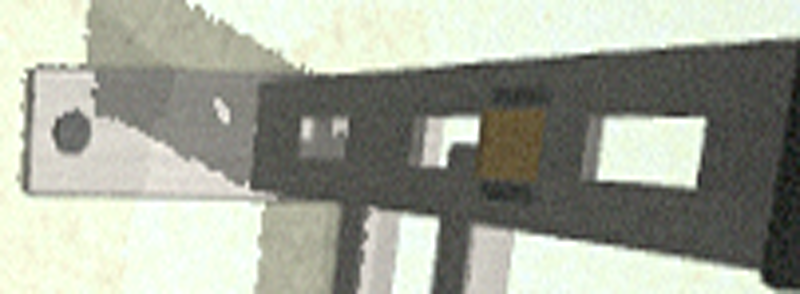

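View pics/w1b.png

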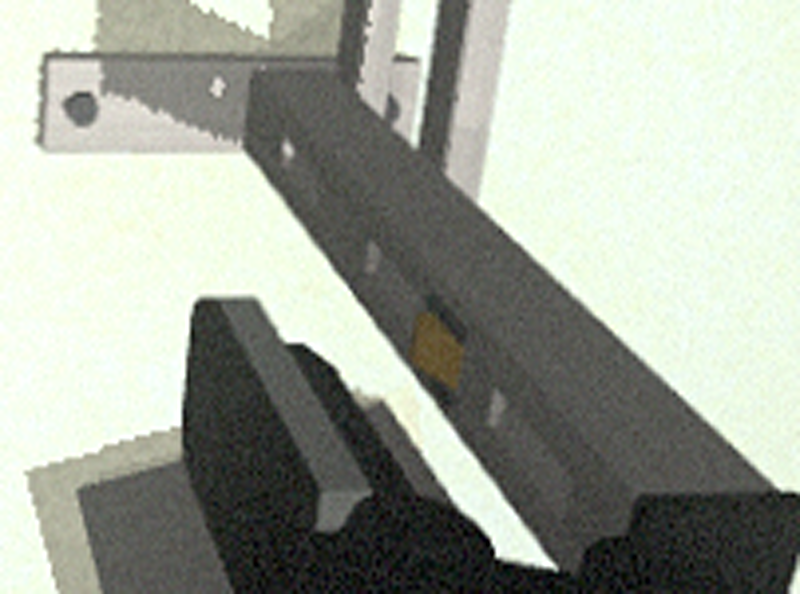

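```bash
cat > rackfit.py <<'E'
from h import *
p=pickle.load(open("w1.pkl","rb")); t,s=pickle.load(open("ts1.pkl","rb"))
a=lambda x,y:(310+x/3.96-.4,70+y/4.9-.4); b=lambda x,y:(300+x/3.96-.4,180+y/4.4-.4)
uv=[a(584,116),a(584,182),a(706,116),a(706,189),a(411,117),a(411,168),a(300,115),a(300,158),a(257,84),a(250,188),b(252,72),b(245,150),a(25,130),b(42,102)]
M=[[0,.085,.198],[0,.075,.198],[0,.085,.232],[0,.075,.232],[0,.085,.124],[0,.075,.124],[0,.085,.05],[0,.075,.05],[0,.095,.008],[0,.065,.008],[0,-.065,.008],[0,-.095,.008],[-.08,.08,.006],[-.08,-.08,.006]]
E
python3 - <<'E'
from rackfit import *
q,r=fit([(p,np.array(uv),np.array(M))],[.656,-.207,-.265]);print(q,r.tolist())
for k in range(0,1):
  # predicted overlay in top/scene
  for n,im in(("top",t),("scene",s)):
    i=im["image"][:,:,::-1].copy()
    L=[[x,y,z] for y in(-.095,-.065,.065,.095) for x,z in((0,.008),(0,.258),(-.08,.008))]
    P=proj(im,place(q,L));S=6
    lo=np.floor(P.min(0)-8).astype(int);hi=np.ceil(P.max(0)+8).astype(int)
    c=cv2.resize(i[lo[1]:hi[1],lo[0]:hi[0]],None,fx=S,fy=S,interpolation=cv2.INTER_CUBIC)
    for j in range(0,12,3):
      for A,B in((0,1),(0,2)):
        cv2.line(c,*[tuple(((P[j+k]-lo+.5)*S).astype(int).tolist()) for k in(A,B)],(0,0,255),1)
    print(c.shape);cv2.imwrite(f"pics/ov_{n}.png",cv2.resize(c,(min(c.shape[1],800),min(c.shape[0],600))))
E
```

```text
[ 0.6536986  -0.20597605 -0.27061305] [[1.2, 0.2], [-1.0, -0.6], [-0.0, 0.3], [-2.9, 0.0], [0.8, 0.0], [-0.6, -0.5], [0.7, 0.6], [-0.2, -0.1], [0.5, -0.4], [-0.0, 0.4], [-0.2, -1.0], [-0.6, -0.8], [1.3, 0.4], [0.8, 0.5]]
(456, 528, 3)
(594, 462, 3)
```

View pics/ov_top.png

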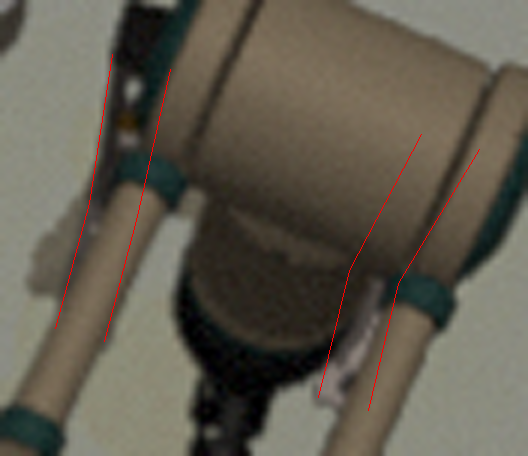

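View pics/ov_scene.png

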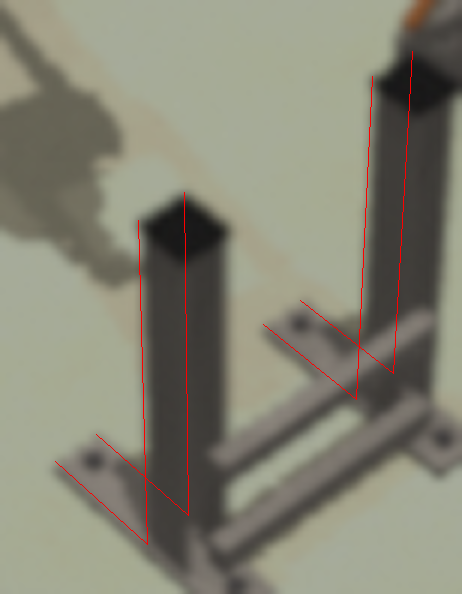

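```bash
python3 - <<'E'
from h import *
p=pickle.load(open("w1.pkl","rb"));D=pickle.load(open("d0.pkl","rb"))
i=p["image"][:,:,::-1]; i=np.clip(i.astype(float)*1.8,0,255).astype(np.uint8)
def z(i,x0,x1,y0,y1,S,n):
  c=cv2.resize(i[y0:y1,x0:x1],None,fx=S,fy=S,interpolation=cv2.INTER_LINEAR)
  for x in range(x0,x1,5): cv2.putText(c,str(x),((x-x0)*S,8),0,.3,(0,0,255),1);cv2.line(c,((x-x0)*S+S//2,10),((x-x0)*S+S//2,14),(0,0,255),1)
  for y in range(y0,y1,5): cv2.putText(c,str(y),(0,(y-y0)*S+S//2+3),0,.3,(0,0,255),1)
  cv2.imwrite(n,c);print(c.shape)
z(i,410,495,80,125,9,"pics/z1.png")
z(i,310,400,75,130,8,"pics/z2.png")
z(D["top"]["image"][:,:,::-1],265,360,110,190,7,"pics/z3.png")
E
```

```text
(405, 765, 3)
(440, 720, 3)
(560, 665, 3)
```

View pics/z1.png

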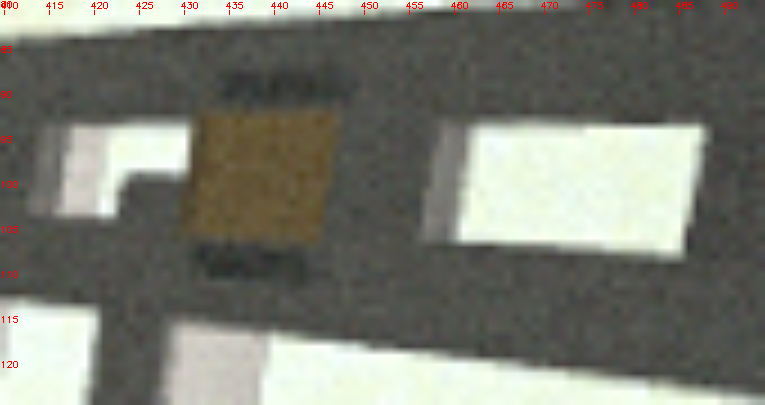

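View pics/z3.png

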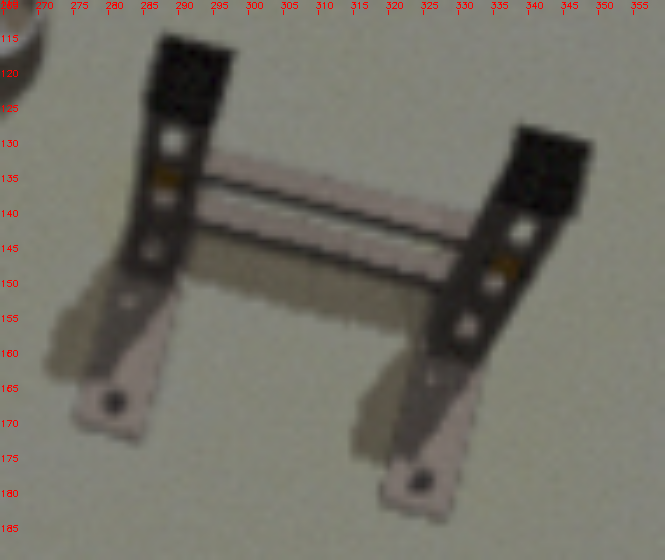

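View pics/z2.png

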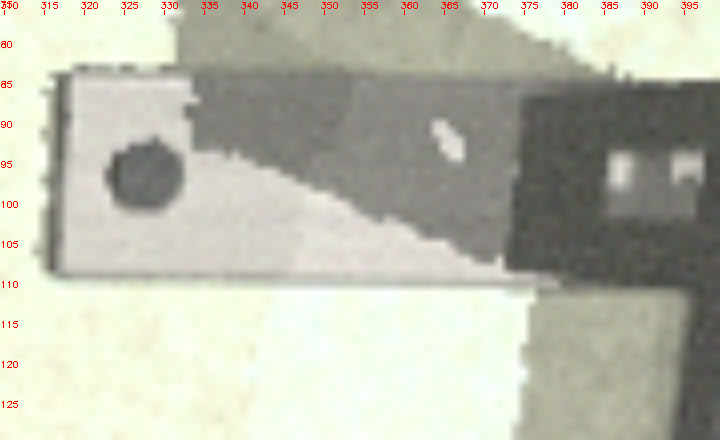

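```bash
cat > rackfit.py <<'E'
from h import *
p=pickle.load(open("w1.pkl","rb")); D=pickle.load(open("d0.pkl","rb"))
g=lambda x0,y0,S:(lambda x,y:(x0+(x+.5)/S-.5,y0+(y+.5)/S-.5))
a=g(410,80,9);b=g(310,75,8);c=g(265,110,7);d=lambda x,y:(300+x/3.96-.4,180+y/4.4-.4)
uv=np.array([a(441,124),a(424,241),a(706,125),a(684,258),a(43,125),a(30,215),b(521,95),b(505,272),b(68,75),b(60,272),d(252,72),d(245,150),d(45,55),d(40,148)])
M=np.array([[0,.085,.198],[0,.075,.198],[0,.085,.232],[0,.075,.232],[0,.085,.124],[0,.075,.124],[0,.095,.008],[0,.065,.008],[-.08,.095,.008],[-.08,.065,.008],[0,-.065,.008],[0,-.095,.008],[-.08,-.065,.008],[-.08,-.095,.008]])
uvt=np.array([c(72,423),c(137,443),c(380,505),c(447,523),c(172,140),c(523,232)])
Mt=np.array([[-.08,.095,.008],[-.08,.065,.008],[-.08,-.065,.008],[-.08,-.095,.008],[0,.08,.215],[0,-.08,.215]])
E
python3 - <<'E'
from rackfit import *
for o in ([(p,uv,M)],[(p,uv[:6],M[:6])],[(D["top"],uvt,Mt)],[(p,uv,M),(D["top"],uvt,Mt)]):
  q,r=fit(o,[.656,-.207,-.265]);print(q,r.tolist())
E
```

```text
[ 0.65359514 -0.20598696 -0.27446836] [[-0.1, 0.2], [-0.4, -0.1], [0.1, 0.2], [-0.3, 0.1], [0.1, 0.1], [0.1, 0.0], [0.5, -0.1], [0.1, -0.1], [0.3, 1.1], [-0.1, -1.3], [-0.4, -1.0], [-0.9, -0.8], [0.6, 2.4], [0.6, -0.7]]
[ 0.65557313 -0.20644849 -0.24993263] [[-0.1, 0.1], [-0.2, -0.2], [0.1, 0.1], [-0.0, -0.0], [0.0, 0.0], [0.3, -0.1]]
[ 0.65101986 -0.20572184 -0.27438505] [[0.8, -0.1], [-0.3, -0.8], [0.7, -0.2], [-0.7, -0.6], [-0.0, 0.9], [-0.3, 0.8]]
[ 0.65343636 -0.2059545  -0.27586576] [[-0.1, 0.2], [-0.5, -0.1], [0.1, 0.2], [-0.4, 0.1], [0.0, 0.1], [0.1, 0.0], [0.5, -0.0], [0.1, -0.1], [0.2, 1.1], [-0.1, -1.3], [-0.6, -1.0], [-1.0, -0.8], [0.4, 2.3], [0.4, -0.8], [0.8, -0.8], [-0.3, -1.5], [0.7, -0.9], [-0.7, -1.2], [0.0, 0.1], [-0.3, 0.1]]
```

Request:
step_arm --targets '[[[70, -65, -363], -22.5], [[70, -65, -363], -22.5], [[70, -65, -363], -22.5], [[70, -65, -363], -22.5], [[70, -65, -363], -22.5], [[70, -65, -363], -22.5], [[70, -65, -363], -22.5], [[70, -65, -363], -22.5], [[70, -65, -363], -22.5], [[70, -65, -363], -22.5]]'

```text
clock: 4.5
position: [0.5345, 0.2027, 0.2303]
ee_rot: [0.531, 0.467, 0.531, -0.467]
contact_force: [0.4, 0.4, -0.1]
width: 0.0853
```

```bash
python3 - <<'E'
from rig import manip
from h import *
p=manip.get_image("wrist");pickle.dump(p,open("w2.pkl","wb"))
cv2.imwrite("pics/w2.png",cv2.resize(p["image"][:,:,::-1],(800,600),interpolation=cv2.INTER_CUBIC))
st=manip.get_state();print(st["clock"],st["position"],st["ee_rot"],np.round(st["qpos"],2),st["contact_force"])
E
```

```text
4.55 [0.53477616 0.20188832 0.23059726] [ 0.53102358  0.46705733  0.53053918 -0.46733241] [ 0.24  0.27  1.51 -0.    1.36  0.11] [ 0.09485229  0.17791143 -0.19063438]
```

View pics/w2.png

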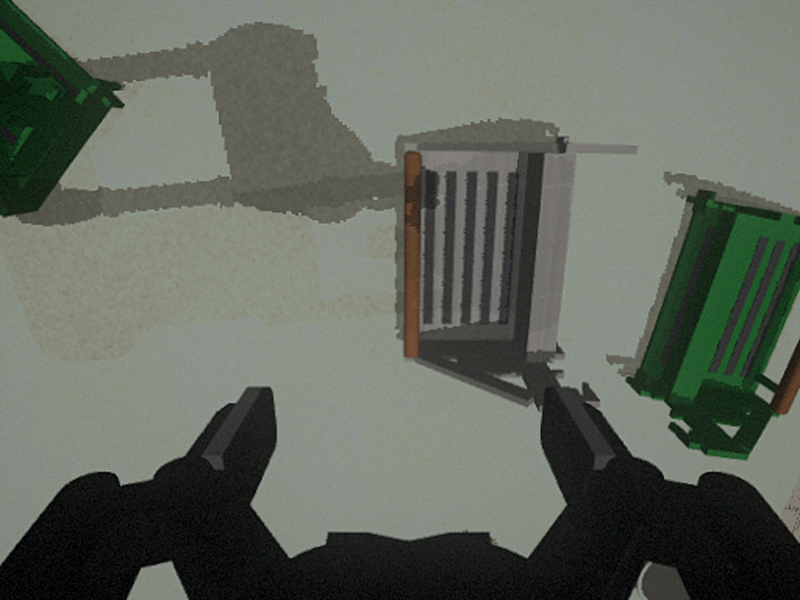

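```bash
python3 - <<'E'
from h import *
p=pickle.load(open("w2.pkl","rb"))
hsv=cv2.cvtColor(p["image"],cv2.COLOR_RGB2HSV)
m=((hsv[:,:,0]<16)&(hsv[:,:,1]>110)).astype(np.uint8); m[:,:240]=0;m[:,290:]=0;m[240:]=0
ys,xs=np.nonzero(m);r=cv2.minAreaRect(np.c_[xs,ys].astype(np.float32));print(len(xs),r);uv=cv2.boxPoints(r);print(uv)
P=ray(p,uv,0.044);print(P)
i=p["image"][:,:,::-1]; i=np.clip(i.astype(float)*1.6,0,255).astype(np.uint8)
x0,x1,y0,y1,S=245,415,80,265,4
c=cv2.resize(i[y0:y1,x0:x1],None,fx=S,fy=S*.8,interpolation=cv2.INTER_LINEAR)
for x in range(x0,x1,10): cv2.putText(c,str(x),((x-x0)*S,8),0,.3,(0,0,255),1)
for y in range(y0,y1,10): cv2.putText(c,str(y),(0,int(((y-y0)*S+2)*.8+3)),0,.3,(0,0,255),1)
cv2.imwrite("pics/z4.png",c);print(c.shape)
E
```

```text
1106 ((263.9999694824219, 162.99998474121094), (9.999998092651367, 129.99996948242188), 0.0)
[[258.99997 227.99997]
 [258.99997  98.     ]
 [268.99997  98.     ]
 [268.99997 227.99997]]
[[0.54104305 0.12997247 0.044     ]
 [0.52199679 0.2793224  0.044     ]
 [0.53249907 0.28068788 0.044     ]
 [0.55305136 0.13153576 0.044     ]]
(592, 680, 3)
```

View pics/z4.png

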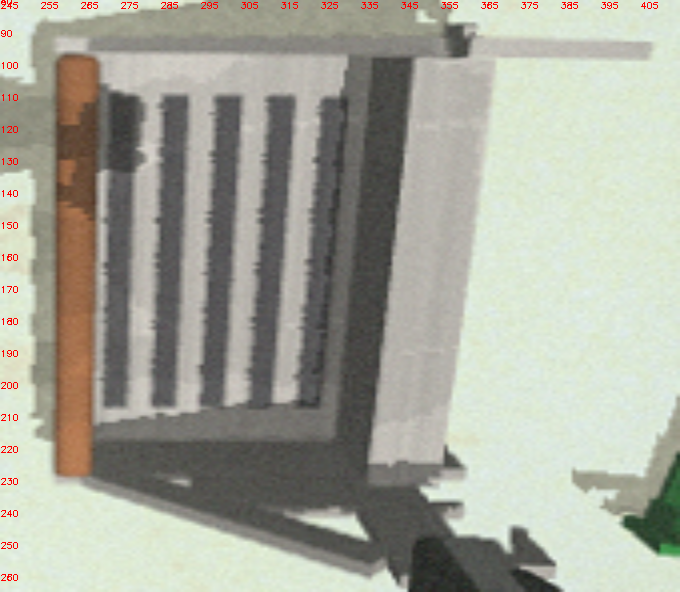

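```bash
python3 - <<'E'
from h import *
p=pickle.load(open("w2.pkl","rb"))
uv=np.array([(258.6,97.3),(268.9,97.3),(258.5,228.5),(267,228.5),(348,97.6),(337,225),(368.5,97.6),(355.3,225)])
M=np.array([[-.06,.077,.044],[-.048,.077,.044],[-.06,-.077,.044],[-.048,-.077,.044],[.034,.077,.049],[.034,-.077,.049],[.056,.077,.049],[.056,-.077,.049]])
q,r=fit([(p,uv,M)],[.588,.21,.127]);print(q,r.tolist());q2,r=fit([(p,uv[:4],M[:4])],[.588,.21,.127]);print(q2,r.tolist())
for k in(q,q2): print(place(k,[[-.054,0,.038]]))
D=pickle.load(open("d0.pkl","rb"))["top"];print(proj(D,place(q,M[:4])))
E
```

```text
[0.59022459 0.21227333 0.13022004] [[-0.6, -0.9], [0.4, -0.9], [0.1, 0.8], [1.4, 0.8], [-0.2, -0.8], [-0.2, 5.9], [0.0, -0.6], [-0.4, 5.9]]
[0.58989557 0.21159253 0.12369231] [[-0.5, -0.7], [0.5, -0.6], [-0.7, 1.0], [0.7, 1.1]]
[[0.53668179 0.20526131 0.038     ]]
[[0.53630814 0.20493016 0.038     ]]
[[167.47347934 190.65620535]
 [167.15039513 187.27036189]
 [211.88558154 184.5600766 ]
 [211.48520688 181.18199444]]
```

Request:
step_arm --targets '[[[50, 2, -3], 0], [[100, 2, -3], 0], [[140, 2, -3], 0], [[170, 2, -3], 0], [[190, 2, -3], 0], [[205, 2, -3], 0], [[211, 2, -3], 0], [[211, 2, -3], 0]]' --grip 0 --grip_force 110

```text
clock: 5.35
position: [0.5367, 0.2042, 0.0191]
ee_rot: [0.53, 0.468, 0.53, -0.468]
contact_force: [-0.6, 0.1, -1.1]
width: 0.0857
```

Request:
step_arm --targets '[[[0, 0, 0], 0], [[0, 0, 0], 0], [[0, 0, 0], 0], [[0, 0, 0], 0], [[0, 0, 0], 0], [[0, 0, 0], 0], [[0, 0, 0], 0], [[0, 0, 0], 0]]' --grip 1 --grip_force 110

```text
clock: 6.15
position: [0.5368, 0.2055, 0.0199]
ee_rot: [0.531, 0.468, 0.531, -0.467]
contact_force: [-1.5, -0.7, 5.0]
width: 0.0099
```

Request:
step_arm --targets '[[[0, 0, 0], 0], [[0, 0, 0], 0]]'

```text
clock: 6.35
position: [0.5368, 0.2055, 0.0199]
ee_rot: [0.531, 0.468, 0.531, -0.467]
contact_force: [-1.9, -0.6, 4.9]
width: 0.0098
```

Request:
step_arm --targets '[[[-10, 0, 0], 0], [[-25, 0, 0], 0], [[-45, 0, 0], 0], [[-70, 0, 0], 0], [[-95, 0, 0], 0], [[-115, 0, 0], 0], [[-125, 0, 0], 0], [[-125, 0, 0], 0], [[-125, 0, 0], 0]]'

```text
clock: 7.25
position: [0.5357, 0.2052, 0.1431]
ee_rot: [0.53, 0.467, 0.531, -0.468]
contact_force: [0.5, -0.1, -5.7]
width: 0.0092
```

```bash
cat > snap.py <<'E'
import sys
from rig import manip
from h import *
n=sys.argv[1];R0={}
for c in sys.argv[2:]:
    p=manip.get_image(c);R0[c]=p
    cv2.imwrite(f"pics/{n}_{c}.png",cv2.resize(p["image"][:,:,::-1],(800,600),interpolation=cv2.INTER_CUBIC))
pickle.dump(R0,open(n+".pkl","wb"))
st=manip.get_state();q=st["ee_rot"];Rt=R.from_quat([q[1],q[2],q[3],q[0]]).as_matrix()
print(st["clock"],np.round(st["position"],4),"yaw",round(np.arctan2(Rt[1,1],Rt[0,1]),4),"F",np.round(st["contact_force"],1),"M",np.round(st["moment"],2),st["width"])
E
python3 snap.py w3 wrist scene
```

```text
7.35 [0.5355 0.2051 0.1426] yaw 0.1264 F [ 0.5 -0.1 -6.2] M [-0.09  0.3  -0.01] 0.009757794013433055
```

View pics/w3_wrist.png

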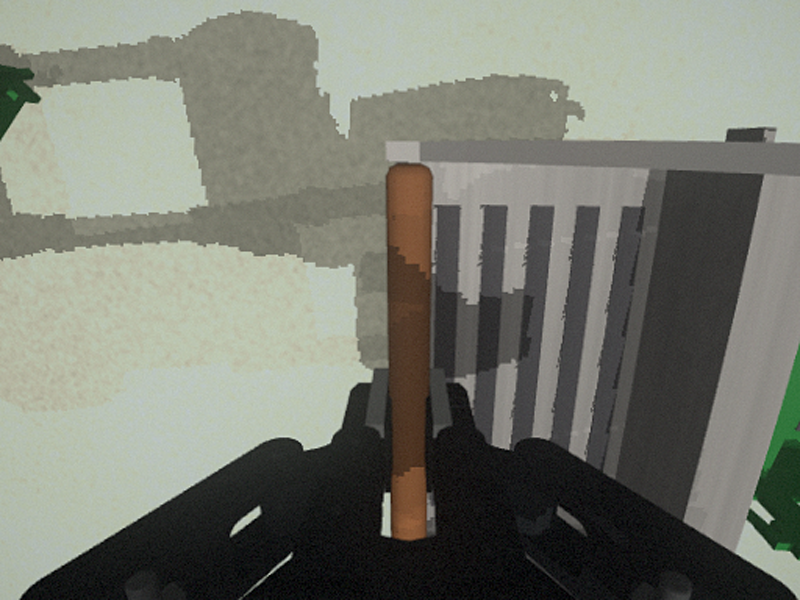

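View pics/w3_scene.png

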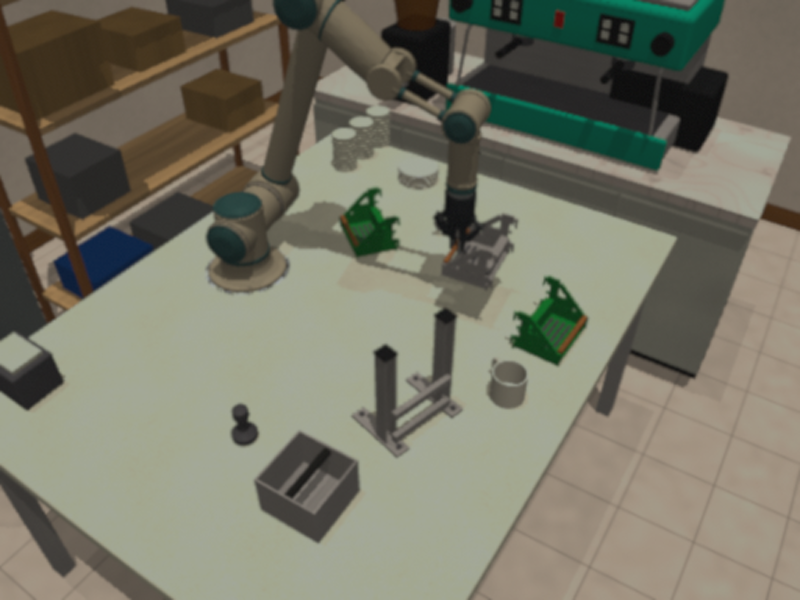

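```bash
python3 - <<'E'
from h import *
p=pickle.load(open("w3.pkl","rb"))["wrist"]
i=p["image"][:,:,::-1]; i=np.clip(i.astype(float)*1.5,0,255).astype(np.uint8)
x0,x1,y0,y1,S=240,512,80,150,2.9
c=cv2.resize(i[y0:y1,x0:x1],None,fx=S,fy=S*2,interpolation=cv2.INTER_LINEAR)
for x in range(x0,x1,20): cv2.putText(c,str(x),(int((x-x0)*S),8),0,.3,(0,0,255),1)
for y in range(y0,y1,10): cv2.putText(c,str(y),(0,int((y-y0+.5)*S*2+3)),0,.3,(0,0,255),1)
cv2.imwrite("pics/z5.png",c);print(c.shape)
c=cv2.resize(i[280:352,400:512],None,fx=6,fy=6);cv2.imwrite("pics/z6.png",c)
E
```

```text
(406, 789, 3)
```

View pics/z5.png

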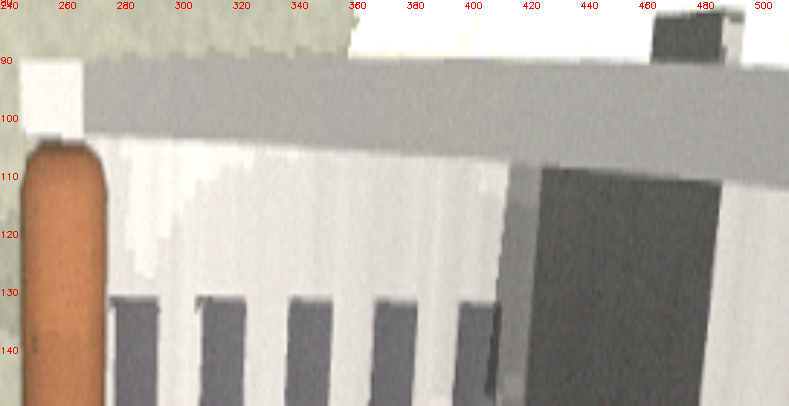

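View pics/z6.png

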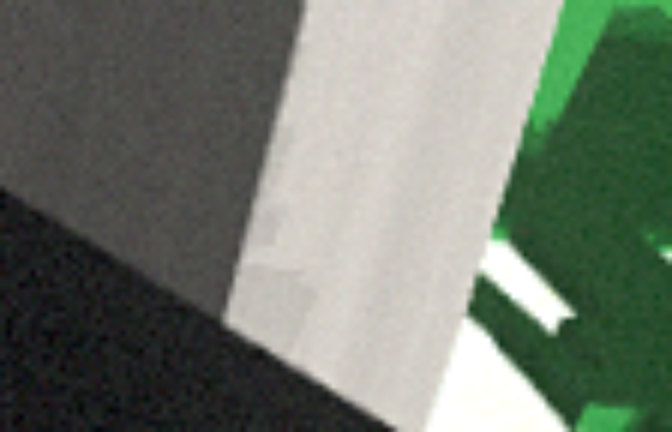

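```bash
cat > held.py <<'E'
from h import *
def pose6(v,M):
    return R.from_euler("ZYX",[v[3],v[4],v[5]]).apply(np.atleast_2d(M))+v[:3]
def fit6(p,pts,lines,v0,prior):
    # pts:(uv,M) ; lines:(uv, A,B) point uv lies on line A-B (perp. distance)
    def f(v):
        r=[]
        for uv,M in pts: r+=list((proj(p,pose6(v,M))[0]-uv))
        for uv,A,B in lines:
            a,b=proj(p,pose6(v,[A,B]));d=(b-a)/np.linalg.norm(b-a);n=np.array([-d[1],d[0]]);r.append((np.array(uv)-a)@n)
        return np.r_[r,(v-v0)/prior]
    s=least_squares(f,v0);return s.x,np.round(s.fun,1)
E
python3 - <<'E'
from held import *
p=pickle.load(open("w3.pkl","rb"))["wrist"]
a=lambda x,y:np.array((240+(x+.5)/2.9-.5,80+(y+.5)/5.8-.5));b=lambda x,y:np.array((400+(x+.5)/6-.5,280+(y+.5)/6-.5))
pts=[(a(22,60),[-.06,.0825,.036]),(a(22,133),[-.06,.0775,.036]),(a(721,181),[.034,.0775,.049])]
LF=([.034,.0775,.049],[.034,-.077,.049]);LB=([.056,.0775,.049],[.056,-.077,.049])
lines=[(b(305,0),*LF),(b(226,323),*LF),(b(562,0),*LB),(b(428,430),*LB),(a(22,300),[-.06,.077,.044],[-.06,-.077,.044]),(a(106,300),[-.048,.077,.044],[-.048,-.077,.044])]
v0=np.array([.5355+.054*.992,.2051+.054*.126,.1426+.0187-.038,.1264,0,0])
x,r=fit6(p,pts,lines,v0,np.array([.003,.004,.003,.03,.1,.02]))
print(np.round(x,4),np.round(x-v0,4),r.tolist())
pickle.dump(x,open("held.pkl","wb"))
E
```

```text
[ 0.5882  0.2094  0.1245  0.1105  0.0105 -0.0319] [-0.0008 -0.0025  0.0012 -0.0159  0.0105 -0.0319] [0.2, 0.4, 0.1, 0.5, 1.2, -0.7, -1.1, -0.8, -0.8, 1.1, -0.7, 0.6, -0.3, -0.6, 0.4, -0.5, 0.1, -1.6]
```

```bash
cat >> held.py <<'E'
def setup(p):
    a=lambda x,y:np.array((240+(x+.5)/2.9-.5,80+(y+.5)/5.8-.5));b=lambda x,y:np.array((400+(x+.5)/6-.5,280+(y+.5)/6-.5))
    pts=[(a(22,60),[-.06,.0825,.036]),(a(22,133),[-.06,.0775,.036]),(a(721,181),[.034,.0775,.049])]
    LF=([.034,.0775,.049],[.034,-.077,.049]);LB=([.056,.0775,.049],[.056,-.077,.049])
    return pts,[(b(305,0),*LF),(b(226,323),*LF),(b(562,0),*LB),(b(428,430),*LB),(a(22,300),[-.06,.077,.044],[-.06,-.077,.044]),(a(106,300),[-.048,.077,.044],[-.048,-.077,.044])]
E
python3 - <<'E'
from held import *
p=pickle.load(open("w3.pkl","rb"))["wrist"];pts,lines=setup(p)
v0=np.array([.5355+.054*.992,.2051+.054*.126,.1426+.0187-.038,.1264,0,0])
for pr in ([.003,.004,.003,.005,.1,.001],[.003,.004,.003,.005,.1,.01],[.001,.004,.001,.01,.1,.003]):
  x,r=fit6(p,pts,lines,v0,np.array(pr)); print(np.round(x-v0,4),r.tolist())
E
```

```text
[ 0.001  -0.0007 -0.001  -0.002  -0.0178 -0.0003] [0.1, 1.4, 0.3, 1.3, 2.8, -2.0, -1.5, -1.6, -0.5, 0.3, -0.7, 0.2, 0.3, -0.2, -0.3, -0.4, -0.2, -0.3]
[ 0.0003 -0.0014 -0.0002 -0.0057 -0.0029 -0.0142] [0.1, 1.2, 0.2, 1.2, 1.8, -1.9, -1.3, -1.0, -0.7, 0.8, -0.6, 0.4, 0.1, -0.4, -0.1, -1.1, -0.0, -1.4]
[ 0.0005 -0.0009 -0.0005 -0.0043 -0.0074 -0.0032] [-0.0, 1.2, 0.1, 1.2, 2.9, -1.7, -1.4, -1.5, -0.7, 0.2, -0.8, 0.3, 0.5, -0.2, -0.5, -0.4, -0.1, -1.1]
```

Request:
step_arm --targets '[[[0, -5, 18], 3], [[0, -14, 54], 8], [[0, -25, 98], 14], [[0, -37, 145], 20], [[0, -50, 196], 23], [[0, -62, 243], 23], [[0, -73, 286], 23], [[0, -82, 321], 23], [[0, -88, 344], 23], [[0, -91, 356], 23], [[0, -91, 356], 23], [[0, -91, 356], 23]]'

```text
clock: 8.55
position: [0.4911, -0.1581, 0.1437]
ee_rot: [0.426, 0.564, 0.428, -0.564]
contact_force: [-0.7, -0.2, -6.0]
width: 0.0097
```

```bash
python3 snap.py w4 wrist scene top
```

```text
8.7 [ 0.4914 -0.1577  0.1441] yaw -0.2733 F [-0.1  1.4 -6. ] M [0.08 0.36 0.01] 0.009756224693949022
```

View pics/w4_wrist.png

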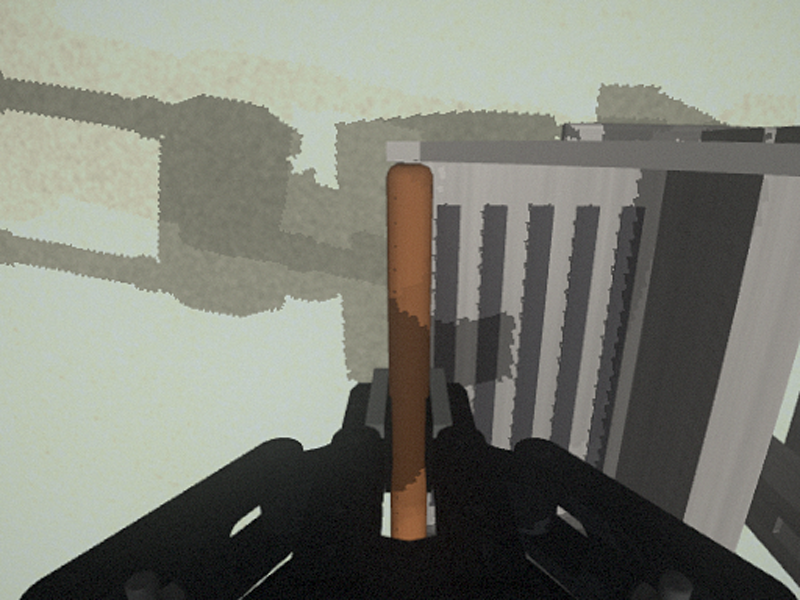

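View pics/w4_scene.png

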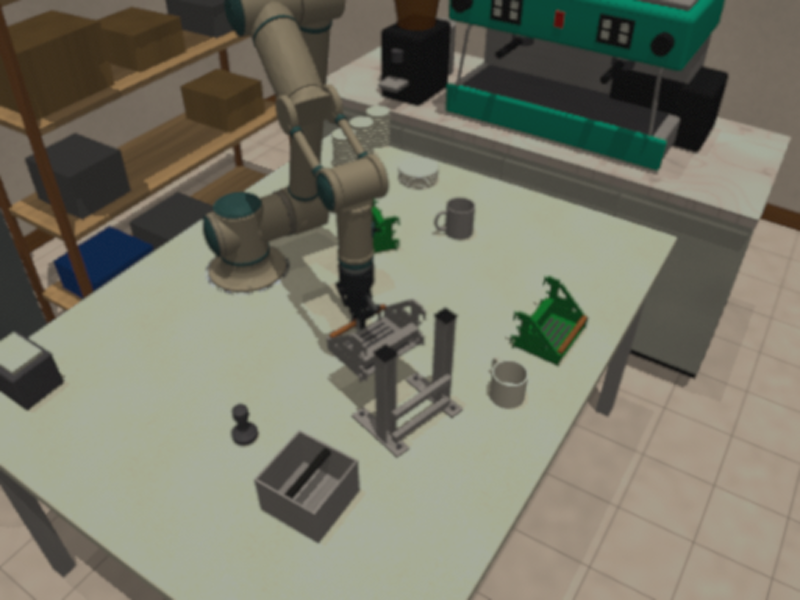

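```bash
python3 - <<'E'
from h import *
P=pickle.load(open("w4.pkl","rb"))
i=P["top"]["image"][:,:,::-1];i=np.clip(i.astype(float)*1.5,0,255).astype(np.uint8)
cv2.imwrite("pics/z7.png",cv2.resize(i[105:215,255:365],(660,600),interpolation=cv2.INTER_CUBIC))
i=P["wrist"]["image"][:,:,::-1];i=np.clip(i.astype(float)*1.5,0,255).astype(np.uint8)
x0,y0=340,40
c=cv2.resize(i[40:120,340:512],None,fx=4.6,fy=6,interpolation=cv2.INTER_LINEAR);cv2.imwrite("pics/z8.png",c)
c=cv2.resize(i[230:384,400:512],None,fx=4,fy=4,interpolation=cv2.INTER_LINEAR);cv2.imwrite("pics/z9.png",c)
E
```

```text
(no output)
```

View pics/z7.png

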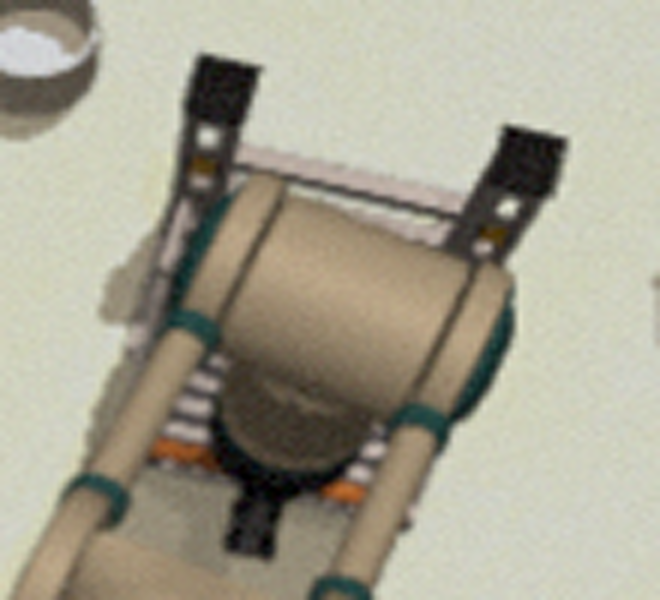

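View pics/z8.png

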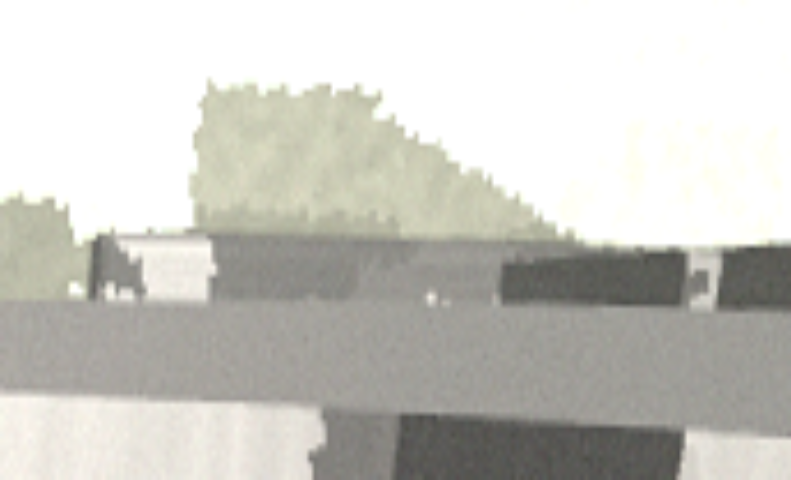

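View pics/z9.png

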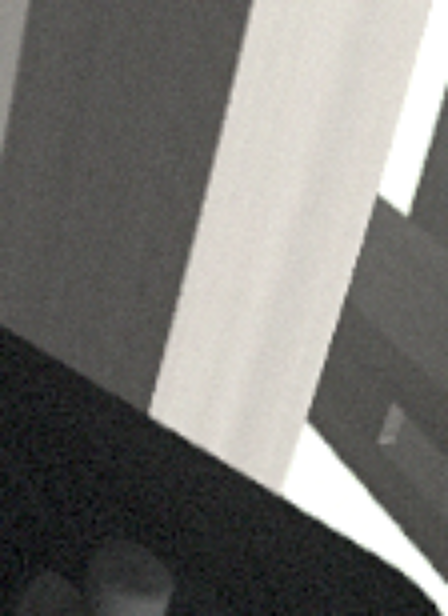

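```bash
python3 - <<'E'
from h import *
p=pickle.load(open("w4.pkl","rb"))["wrist"];w1=pickle.load(open("w1.pkl","rb"))
q=[.6535,-.206,-.2755]
M=[[0,.095,.008],[-.08,.0945,.008],[0,.095,.1]]
print(proj(p,place(q,M)),proj(w1,place(q,M)))
for d in ([.001,0,0],[0,.001,0]): print(proj(p,place(np.array(q)+d,M[:1])))
print("obs",(340+503/4.6-.4,40+262/6-.4),(340+95/4.6-.4,40+235/6-.4))
E
```

```text
[[449.07509426  83.37709075]
 [362.3269163   81.9347417 ]
 [534.32142249  79.51179484]] [[375.18504954  86.41563648]
 [318.31134165  85.42706002]
 [405.22140584  84.23072949]]
[[450.13446089  83.095148  ]]
[[448.95961163  82.25666818]]
obs (448.9478260869565, 83.26666666666665) (360.2521739130435, 78.76666666666665)
```

Request:
step_arm --targets '[[[2, 5, 1.5], 0], [[2, 15, 1.5], 0], [[2, 26, 1.5], 0], [[2, 34, 1.5], 0], [[2, 39, 1.5], 0], [[2, 40, 1.5], 0], [[2, 40, 1.5], 0], [[2, 40, 1.5], 0]]'

```text
clock: 9.5
position: [0.529, -0.1714, 0.1421]
ee_rot: [-0.426, -0.564, -0.427, 0.564]
contact_force: [0.4, 0.5, -6.5]
width: 0.0099
```

```bash
python3 snap.py w5 wrist scene top; python3 - <<'E'
from h import *
P=pickle.load(open("w5.pkl","rb"))
e=lambda n:np.clip(P[n]["image"][:,:,::-1].astype(float)*1.5,0,255).astype(np.uint8)
a=cv2.resize(e("top")[105:205,255:365],(400,400),interpolation=cv2.INTER_CUBIC)
b=cv2.resize(e("scene")[190:290,205:305],(400,400),interpolation=cv2.INTER_CUBIC)
cv2.imwrite("pics/z10.png",np.hstack([a,b]))
E
```

```text
9.65 [ 0.5291 -0.1714  0.1423] yaw -0.2751 F [ 0.5  0.1 -5.4] M [0.09 0.34 0.  ] 0.009776399659338169
```

View pics/z10.png

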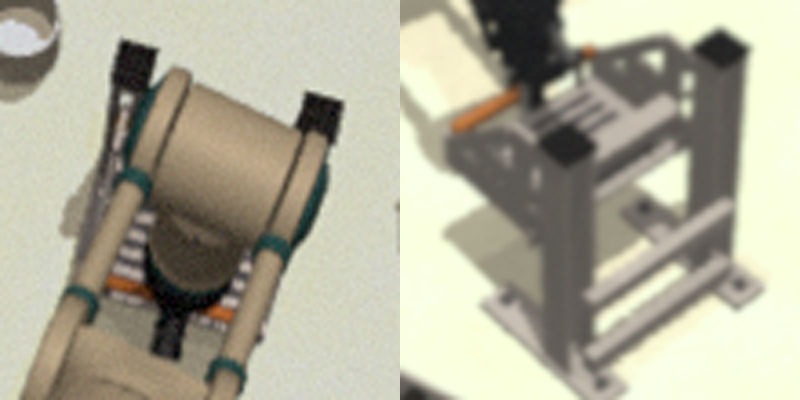

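View pics/w5_wrist.png

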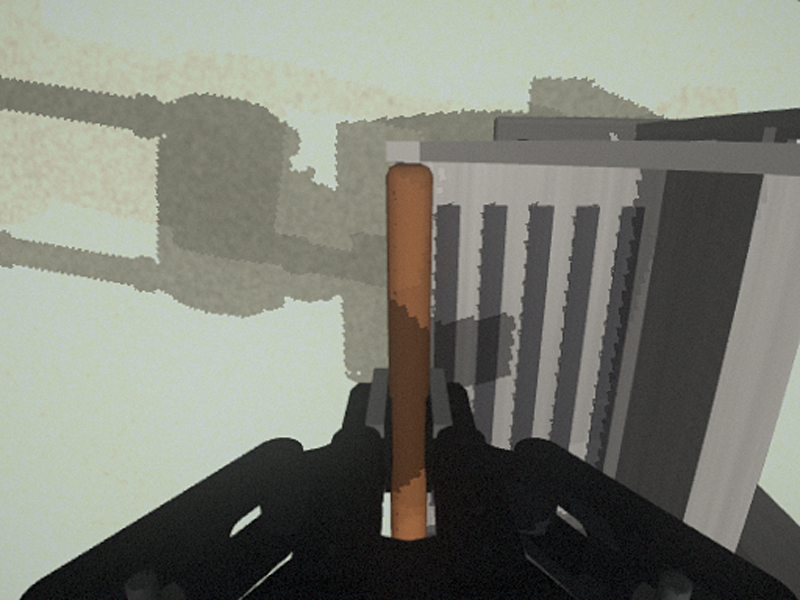

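Request:
step_arm --targets '[[[0, 1, -0.8], 0], [[0, 3, -0.8], 0], [[0, 5, -0.8], 0], [[0, 7, -0.8], 0], [[0, 8, -0.8], 0], [[0, 8, -0.8], 0]]'

```text
clock: 10.25
position: [0.5376, -0.173, 0.1422]
ee_rot: [0.427, 0.564, 0.427, -0.564]
contact_force: [-0.1, 0.6, -5.6]
width: 0.0098
```

Request:
step_arm --targets '[[[0, 1.5, 0], 0], [[0, 3, 0], 0], [[0, 4, 0], 0], [[0, 5, 0], 0], [[0, 5, 0], 0]]'

```text
clock: 10.75
position: [0.5421, -0.1743, 0.1422]
ee_rot: [-0.427, -0.564, -0.427, 0.564]
contact_force: [-0.3, 0.9, -6.2]
width: 0.0094
```

Request:
step_arm --targets '[[[0, 0.7, 0], 0], [[0, 1.4, 0], 0], [[0, 2, 0], 0], [[0, 2, 0], 0]]'

```text
clock: 11.15
position: [0.5429, -0.1743, 0.1419]
ee_rot: [-0.426, -0.563, -0.428, 0.564]
contact_force: [-3.8, 1.0, -5.6]
width: 0.0098
```

Request:
step_arm --targets '[[[0, 0.5, 0], 0], [[0, 1, 0], 0], [[0, 1, 0], 0]]'

```text
clock: 11.45
position: [0.5442, -0.1747, 0.1419]
ee_rot: [-0.426, -0.563, -0.427, 0.564]
contact_force: [-5.1, 0.0, -5.6]
width: 0.01
```

```bash
python3 snap.py w6 wrist scene top; cat > crop.py <<'E'
import sys
from h import *
P=pickle.load(open(sys.argv[1]+".pkl","rb"))
e=lambda n:np.clip(P[n]["image"][:,:,::-1].astype(float)*1.5,0,255).astype(np.uint8)
a=cv2.resize(e("top")[105:205,255:365],(400,400),interpolation=cv2.INTER_CUBIC)
b=cv2.resize(e("scene")[190:290,205:305],(400,400),interpolation=cv2.INTER_CUBIC)
cv2.imwrite(f"pics/{sys.argv[1]}_crop.png",np.hstack([a,b]))
E
python3 crop.py w6
```

```text
11.6 [ 0.5442 -0.1747  0.1419] yaw -0.275 F [-5.6  1.3 -5.3] M [0.29 1.07 0.02] 0.009406904055474858
```

View pics/w6_crop.png

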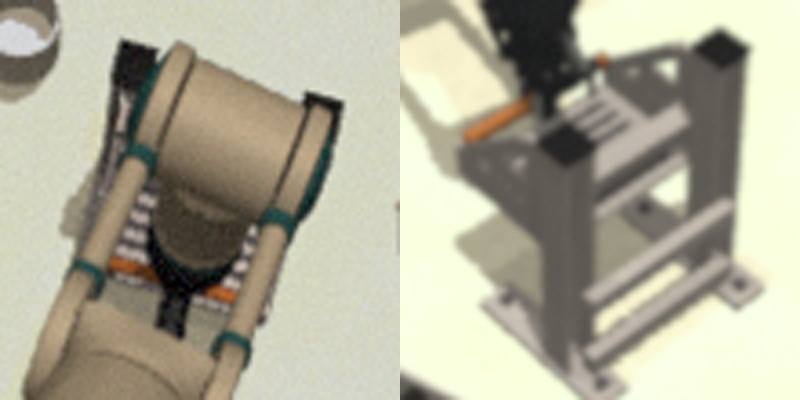

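View pics/w6_wrist.png

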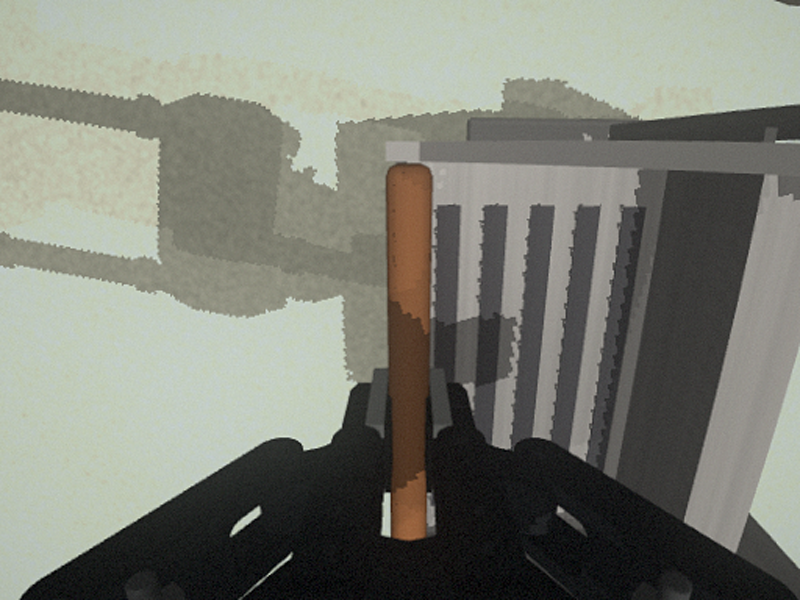

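Request:
step_arm --targets '[[[0, -1, 0], 0], [[1, -1, 0], 0], [[2, -1, 0], 0], [[3, -1, 0], 0], [[4, -1, 0], 0], [[4, -1, 0], 0]]'

```text
clock: 12.2
position: [0.5441, -0.1749, 0.1387]
ee_rot: [0.427, 0.564, 0.427, -0.564]
contact_force: [-4.8, 1.5, -2.6]
width: 0.0099
```

Request:
step_arm --targets '[[[1, 0, 0], 0], [[2, 0, 0], 0], [[3, 0, 0], 0], [[3, 0, 0], 0]]'

```text
clock: 12.6
position: [0.5438, -0.1749, 0.1361]
ee_rot: [-0.427, -0.564, -0.427, 0.564]
contact_force: [-8.0, 2.3, -0.2]
width: 0.01
```

Request:
step_arm --targets '[[[1, -0.5, 0], 0], [[2, -0.5, 0], 0], [[2, -0.5, 0], 0]]'

```text
clock: 12.9
position: [0.5436, -0.1748, 0.1344]
ee_rot: [0.427, 0.564, 0.427, -0.564]
contact_force: [-8.2, 1.8, 1.4]
width: 0.0099
```

```bash
python3 snap.py w7 wrist scene; python3 - <<'E'
from h import *
P=pickle.load(open("w7.pkl","rb"));Q=pickle.load(open("w6.pkl","rb"))
e=lambda P,n:np.clip(P[n]["image"][:,:,::-1].astype(float)*1.5,0,255).astype(np.uint8)
b=[cv2.resize(e(x,"scene")[190:290,205:305],(400,400),interpolation=cv2.INTER_CUBIC) for x in(Q,P)]
cv2.imwrite("pics/w7_crop.png",np.hstack(b))
E
```

```text
13.0 [ 0.5436 -0.1748  0.1344] yaw -0.2746 F [-7.4  2.6  0.2] M [0.21 0.9  0.17] 0.009469959331090417
```

View pics/w7_crop.png

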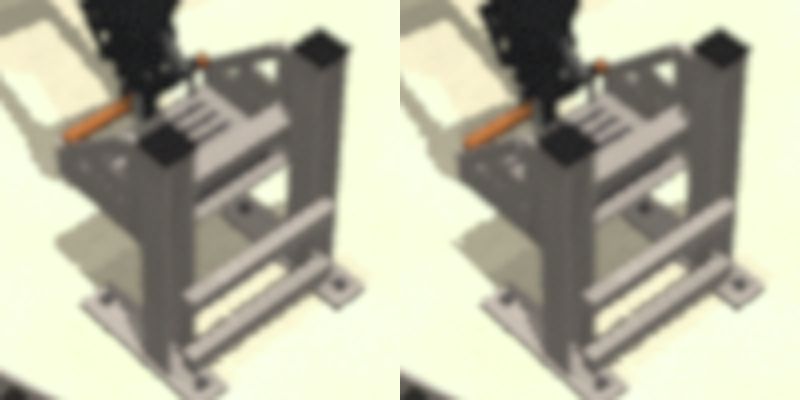

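View pics/w7_wrist.png

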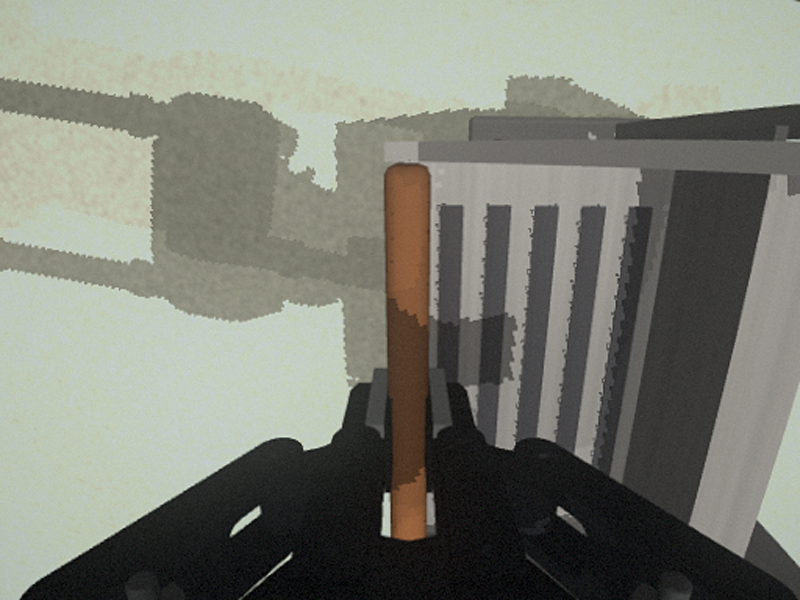

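```bash
cat > led.py <<'E'
from h import *
import sys
# subpixel column of ledge front edge (dark->bright) on several rows + bar edge cols
def edge(n):
    g=cv2.GaussianBlur(pickle.load(open(n+".pkl","rb"))["wrist"]["image"],(3,3),0).astype(float).mean(2);o=[]
    for rows,c0,c1 in ((slice(140,146),460,505),(slice(225,231),440,505),(slice(120,126),242,256)):
        r=g[rows].mean(0);d=np.diff(r)[c0:c1];k=int(np.argmax(abs(d)));
        a,b,c=abs(d[k-1]),abs(d[k]),abs(d[k+1]);o.append(round(c0+k+.5+.5*(a-c)/(a-2*b+c),2))
    return o
for n in sys.argv[1:]: print(n,edge(n))
E
python3 led.py w3 w4 w5 w6 w7
```

```text
w3 [np.float64(482.17), np.float64(463.3), np.float64(246.33)]
w4 [np.float64(482.21), np.float64(463.26), np.float64(246.51)]
w5 [np.float64(481.9), np.float64(463.18), np.float64(246.46)]
w6 [np.float64(482.61), np.float64(463.52), np.float64(246.24)]
w7 [np.float64(486.71), np.float64(467.74), np.float64(245.15)]
```

Request:
step_arm --targets '[[[-2, 0, 0], 0], [[-5, 0, 0], 0], [[-7, 0, 0], 0], [[-8.5, 0, 0], 0], [[-8.5, 0, 0], 0]]'

```text
clock: 13.5
position: [0.5433, -0.1745, 0.1414]
ee_rot: [-0.426, -0.564, -0.427, 0.564]
contact_force: [-4.0, 0.2, -7.1]
width: 0.0099
```

```bash
python3 snap.py w8 wrist; python3 led.py w8
```

```text
13.55 [ 0.5433 -0.1745  0.1413] yaw -0.275 F [-3.2  1.4 -7.4] M [0.39 1.07 0.06] 0.009689946279333578
w8 [np.float64(480.7), np.float64(462.19), np.float64(246.18)]
```

Request:
step_arm --targets '[[[0, 0.8, 0], 0], [[0, 1.6, 0], 0], [[0, 2.4, 0], 0], [[0, 2.4, 0], 0]]'

```text
clock: 13.95
position: [0.5445, -0.1751, 0.1411]
ee_rot: [-0.426, -0.563, -0.428, 0.565]
contact_force: [-6.7, 1.5, -6.7]
width: 0.01
```

```bash
python3 snap.py w9 wrist; python3 led.py w9
```

```text
14.0 [ 0.5445 -0.1751  0.1411] yaw -0.2747 F [-6.6  1.7 -7.1] M [0.34 1.41 0.01] 0.00956090338577168
w9 [np.float64(481.28), np.float64(462.62), np.float64(245.69)]
```

Request:
step_arm --targets '[[[-1, 0, 0], 0], [[-2, 0, 0], 0], [[-2, 0, 0], 0]]'

```text
clock: 14.3
position: [0.5441, -0.1749, 0.1428]
ee_rot: [-0.425, -0.563, -0.428, 0.565]
contact_force: [-6.1, 2.2, -8.4]
width: 0.0096
```

Request:
step_arm --targets '[[[-1, 0, 0], 0], [[-1, 0, 0], 0]]'

```text
clock: 14.5
position: [0.544, -0.1748, 0.1436]
ee_rot: [-0.425, -0.563, -0.428, 0.565]
contact_force: [-5.7, 1.9, -10.0]
width: 0.0097
```

```bash
python3 snap.py w10 wrist; python3 led.py w10
```

```text
14.55 [ 0.544  -0.1748  0.1435] yaw -0.2748 F [-6.2  1.7 -8.7] M [0.35 1.53 0.09] 0.009751697730351143
w10 [np.float64(478.88), np.float64(460.53), np.float64(246.2)]
```

Request:
step_arm --targets '[[[0, -1, 0], 0], [[0, -2, 0], 0], [[0, -2, 0], 0]]'

```text
clock: 14.85
position: [0.5435, -0.1745, 0.1444]
ee_rot: [-0.426, -0.564, -0.427, 0.564]
contact_force: [-4.6, 2.1, -9.3]
width: 0.0098
```

Request:
step_arm --targets '[[[1, 0, 0], 0], [[2, 0, 0], 0], [[3, 0, 0], 0], [[4, 0, 0], 0], [[4, 0, 0], 0]]'

```text
clock: 15.35
position: [0.5445, -0.1751, 0.1416]
ee_rot: [0.427, 0.564, 0.426, -0.564]
contact_force: [-5.6, 0.7, -5.3]
width: 0.0099
```

```bash
python3 snap.py w11 wrist; python3 led.py w11
```

```text
15.4 [ 0.5445 -0.175   0.1417] yaw -0.2747 F [-5.3  1.5 -5. ] M [0.34 1.15 0.13] 0.009869068655853673
w11 [np.float64(482.0), np.float64(463.43), np.float64(245.7)]
```

Request:
step_arm --targets '[[[0, -1, 0], 0], [[0, -2, 0], 0], [[0, -2, 0], 0], [[0, -2, 0], 0]]'

```text
clock: 15.8
position: [0.5428, -0.1745, 0.1413]
ee_rot: [0.427, 0.564, 0.426, -0.563]
contact_force: [-3.4, 1.2, -4.6]
width: 0.0098
```

Request:
step_arm --targets '[[[0, -0.5, 0], 0], [[0, -1, 0], 0], [[0, -1, 0], 0], [[0, -1, 0], 0]]'

```text
clock: 16.2
position: [0.5421, -0.1745, 0.141]
ee_rot: [0.427, 0.564, 0.426, -0.563]
contact_force: [0.9, 0.4, -5.6]
width: 0.0099
```

Request:
step_arm --targets '[[[0, 0.5, 0], 0], [[0, 1, 0], 0], [[1, 1, 0], 0], [[2, 1, 0], 0], [[2, 1, 0], 0]]'

```text
clock: 16.7
position: [0.5421, -0.1742, 0.1386]
ee_rot: [0.427, 0.564, 0.427, -0.564]
contact_force: [-1.3, 0.8, -5.3]
width: 0.0099
```

Request:
step_arm --targets '[[[1, 0, 0], 0], [[2, 0, 0], 0], [[2, 0, 0], 0]]'

```text
clock: 17.0
position: [0.5419, -0.1742, 0.1367]
ee_rot: [-0.427, -0.564, -0.427, 0.564]
contact_force: [-1.7, 1.1, -4.5]
width: 0.0101
```

```bash
python3 snap.py w12 wrist; python3 led.py w12
```

```text
17.05 [ 0.5419 -0.1742  0.1367] yaw -0.2749 F [-0.6  1.3 -4.7] M [0.15 0.37 0.07] 0.009643613386188516
w12 [np.float64(483.47), np.float64(464.39), np.float64(246.15)]
```

Request:
step_arm --targets '[[[1, 0, 0], 0], [[2, 0, 0], 0], [[3, 0, 0], 0], [[3, 0, 0], 0]]'

```text
clock: 17.45
position: [0.5419, -0.1742, 0.1338]
ee_rot: [-0.427, -0.564, -0.427, 0.564]
contact_force: [-2.7, 0.8, -3.1]
width: 0.0099
```

```bash
python3 snap.py w13 wrist; python3 led.py w13
```

```text
17.5 [ 0.542  -0.1742  0.1339] yaw -0.275 F [-1.9  1.7 -2.8] M [0.19 0.33 0.04] 0.01003856078606541
w13 [np.float64(485.57), np.float64(466.32), np.float64(245.71)]
```

Request:
step_arm --targets '[[[0, -1, 0], 0], [[0, -2, 0], 0], [[0, -3, 0], 0], [[0, -3, 0], 0]]'

```text
clock: 17.9
position: [0.5412, -0.1743, 0.1343]
ee_rot: [0.428, 0.565, 0.425, -0.563]
contact_force: [5.3, -0.7, -4.3]
width: 0.0097
```

```bash
python3 snap.py w14 wrist; python3 led.py w14
```

```text
17.95 [ 0.5412 -0.1743  0.1343] yaw -0.2751 F [ 5.6 -1.6 -4.8] M [-0.28 -0.66  0.12] 0.010063916194406072
w14 [np.float64(483.1), np.float64(464.4), np.float64(245.63)]
```

Request:
step_arm --targets '[[[0, 1, 0], 0], [[0, 2, 0], 0], [[1, 2, 0], 0], [[2, 2, 0], 0], [[3, 2, 0], 0], [[3, 2, 0], 0]]'

```text
clock: 18.55
position: [0.5419, -0.1744, 0.1315]
ee_rot: [0.427, 0.564, 0.426, -0.563]
contact_force: [2.8, -2.5, 1.1]
width: 0.0094
```

```bash
python3 snap.py w15 wrist scene; python3 led.py w15
```

```text
18.65 [ 0.5419 -0.1744  0.1315] yaw -0.2751 F [ 3.5 -1.7  2.6] M [-0.38 -0.71  0.08] 0.009799965549647058
w15 [np.float64(486.28), np.float64(467.32), np.float64(245.39)]
```

Request:
step_arm --targets '[[[0, 0, 0], 0], [[0, 0, 0], 0], [[0, 0, 0], 0], [[0, 0, 0], 0], [[0, 0, 0], 0], [[0, 0, 0], 0]]' --grip 0

```text
clock: 19.25
position: [0.541, -0.1739, 0.1307]
ee_rot: [-0.427, -0.564, -0.427, 0.564]
contact_force: [-0.5, -0.1, -0.5]
width: 0.0856
```

```bash
python3 snap.py w16 wrist scene
```

```text
19.35 [ 0.5411 -0.1739  0.1307] yaw -0.275 F [ 0.5  0.7 -0.5] M [ 0.01 -0.04  0.02] 0.08517168172320302
```

View pics/w16_wrist.png

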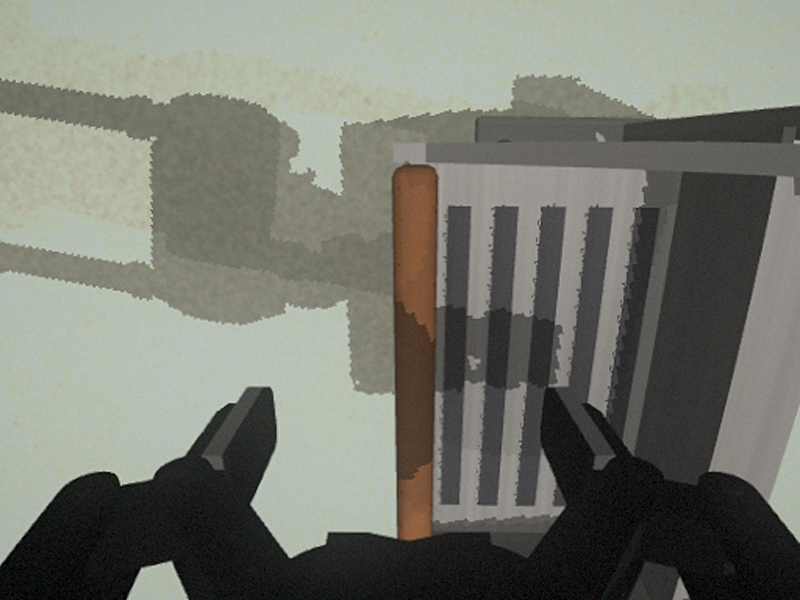

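View pics/w16_scene.png

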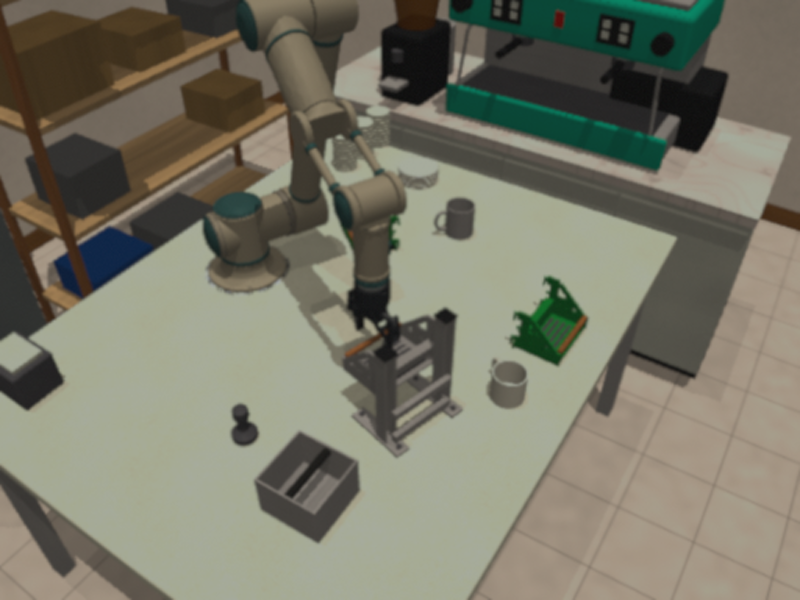

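Request:
step_arm --targets '[[[-10, 0, 0], 0], [[-30, 0, 0], 0], [[-55, 0, 0], 0], [[-75, 0, 0], 0], [[-80, 0, 0], 0], [[-80, 0, 0], 0]]'

```text
clock: 19.95
position: [0.5416, -0.1742, 0.2119]
ee_rot: [0.427, 0.564, 0.426, -0.563]
contact_force: [-0.6, 0.7, -0.1]
width: 0.0853
```

Request:
step_arm --targets '[[[0, 15, 0], 0], [[0, 40, 0], 0], [[0, 65, 0], 0], [[0, 88, 0], 0], [[0, 99, 0], 0], [[0, 100, 0], 0], [[0, 100, 0], 0], [[0, 100, 0], 0]]' --grip 1

```text
clock: 20.75
position: [0.6362, -0.2007, 0.2106]
ee_rot: [-0.426, -0.564, -0.427, 0.564]
contact_force: [0.5, -0.0, 0.3]
width: 0.0
```

```bash
python3 snap.py w17 wrist scene; cp w17.pkl x.pkl; python3 - <<'E'
from h import *
P=pickle.load(open("w17.pkl","rb"))
b=cv2.resize(P["scene"]["image"][170:300,205:310,::-1],(485,600),interpolation=cv2.INTER_CUBIC)
cv2.imwrite("pics/w17_crop.png",np.clip(b.astype(float)*1.4,0,255).astype(np.uint8))
E
```

```text
20.85 [ 0.6365 -0.2008  0.2111] yaw -0.275 F [ 0.7 -0.   0.4] M [ 0.05  0.02 -0.02] 3.424169536736114e-06
```

View pics/w17_wrist.png

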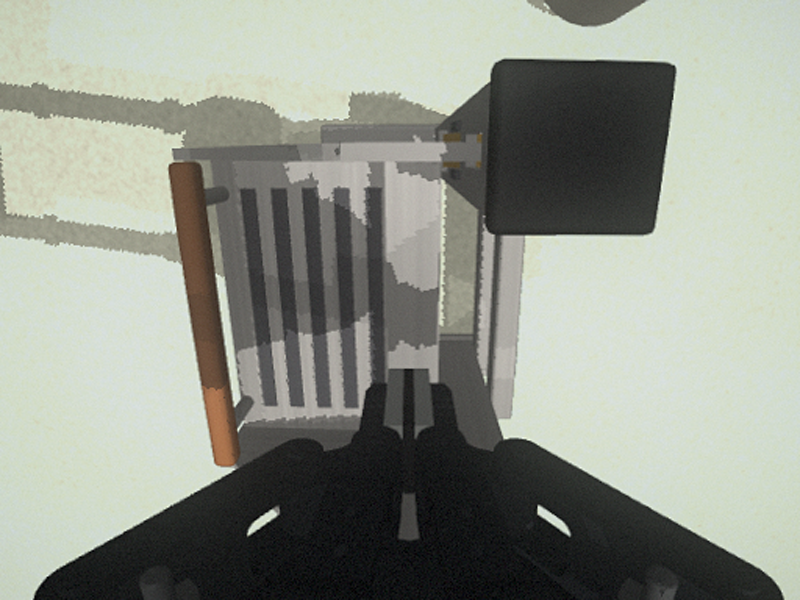

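View pics/w17_crop.png

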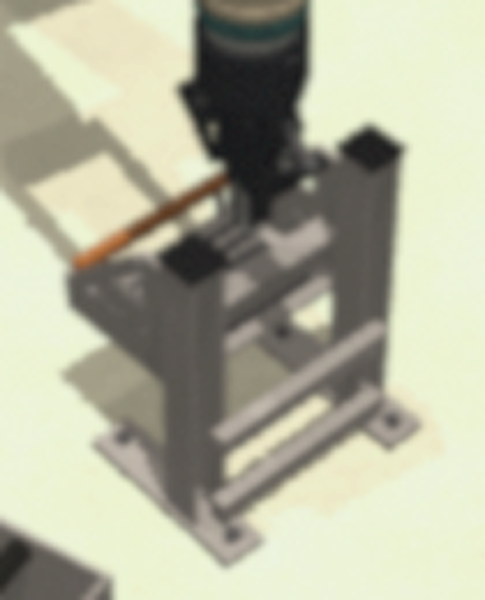

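Request:
step_arm --targets '[[[10, 0, 0], 0], [[25, 0, 0], 0], [[36, 0, 0], 0], [[42, 0, 0], 0], [[44, 0, 0], 0], [[44, 0, 0], 0]]'

```text
clock: 21.45
position: [0.6374, -0.2012, 0.1665]
ee_rot: [-0.427, -0.564, -0.427, 0.564]
contact_force: [0.5, -0.6, 0.7]
width: -0.0
```

Request:
step_arm --targets '[[[1, 0, 0], 0], [[2, 0, 0], 0], [[3, 0, 0], 0], [[4, 0, 0], 0], [[4, 0, 0], 0]]'

```text
clock: 21.95
position: [0.6373, -0.2011, 0.1627]
ee_rot: [-0.427, -0.564, -0.427, 0.564]
contact_force: [0.8, -0.4, -0.3]
width: 0.0001
```

Request:
step_arm --targets '[[[1, 0, 0], 0], [[2, 0, 0], 0], [[3, 0, 0], 0], [[3, 0, 0], 0]]'

```text
clock: 22.35
position: [0.6376, -0.2012, 0.1616]
ee_rot: [0.427, 0.564, 0.426, -0.563]
contact_force: [-1.8, 0.7, 7.6]
width: -0.0001
```

Request:
step_arm --targets '[[[1, 0, 0], 0], [[2, 0, 0], 0], [[3, 0, 0], 0], [[3, 0, 0], 0]]'

```text
clock: 22.75
position: [0.6379, -0.2014, 0.1599]
ee_rot: [0.428, 0.564, 0.426, -0.563]
contact_force: [-2.2, 1.3, 11.1]
width: 0.0001
```

Request:
step_arm --targets '[[[1, 0, 0], 0], [[2, 0, 0], 0], [[3, 0, 0], 0], [[3, 0, 0], 0]]'

```text
clock: 23.15
position: [0.6383, -0.2015, 0.1571]
ee_rot: [0.428, 0.565, 0.425, -0.563]
contact_force: [-1.8, 1.0, 11.9]
width: -0.0001
```

Request:
step_arm --targets '[[[1, 0, 0], 0], [[2, 0, 0], 0], [[3, 0, 0], 0], [[3, 0, 0], 0]]'

```text
clock: 23.55
position: [0.6385, -0.2016, 0.1517]
ee_rot: [0.428, 0.564, 0.426, -0.563]
contact_force: [2.6, -0.3, 4.0]
width: -0.0001
```

Request:
step_arm --targets '[[[1, 0, 0], 0], [[2, 0, 0], 0], [[3, 0, 0], 0], [[3, 0, 0], 0]]'

```text
clock: 23.95
position: [0.637, -0.201, 0.1486]
ee_rot: [-0.427, -0.564, -0.427, 0.564]
contact_force: [-1.8, 1.4, 7.7]
width: -0.0003
```

Request:
step_arm --targets '[[[1, 0, 0], 0], [[2, 0, 0], 0], [[2, 0, 0], 0]]'

```text
clock: 24.25
position: [0.637, -0.201, 0.1485]
ee_rot: [0.427, 0.564, 0.427, -0.564]
contact_force: [-4.1, 1.9, 16.3]
width: 0.0003
```

Request:
step_arm --targets '[[[1, 0, 0], 0], [[2, 0, 0], 0], [[2, 0, 0], 0]]'

```text
clock: 24.55
position: [0.637, -0.201, 0.1485]
ee_rot: [0.427, 0.564, 0.426, -0.563]
contact_force: [-5.9, 2.6, 23.3]
width: -0.0004
```

Request:
step_arm --targets '[[[-5, 0, 0], 0], [[-15, 0, 0], 0], [[-35, 0, 0], 0], [[-60, 0, 0], 0], [[-69, 0, 0], 0], [[-70, 0, 0], 0], [[-70, 0, 0], 0]]'

```text
clock: 25.25
position: [0.6369, -0.2009, 0.2126]
ee_rot: [-0.426, -0.564, -0.427, 0.564]
contact_force: [-0.2, 1.0, -0.2]
width: -0.0
```

```bash
python3 snap.py w18 wrist scene; python3 - <<'E'
from h import *
P=pickle.load(open("w18.pkl","rb"));Q=pickle.load(open("w17.pkl","rb"))
b=np.hstack([cv2.resize(x["scene"]["image"][170:300,205:310,::-1],(400,495),interpolation=cv2.INTER_CUBIC) for x in(Q,P)])
cv2.imwrite("pics/w18_crop.png",np.clip(b.astype(float)*1.4,0,255).astype(np.uint8))
i=P["wrist"]["image"][70:160,90:330,::-1];cv2.imwrite("pics/w18_z.png",np.clip(cv2.resize(i,(800,450),interpolation=cv2.INTER_CUBIC)*1.4,0,255).astype(np.uint8))
E
```

```text
25.35 [ 0.6366 -0.2008  0.212 ] yaw -0.275 F [ 0.2 -0.5 -0.1] M [-0.06  0.02 -0.03] -0.0001692813064105444
```

View pics/w18_wrist.png

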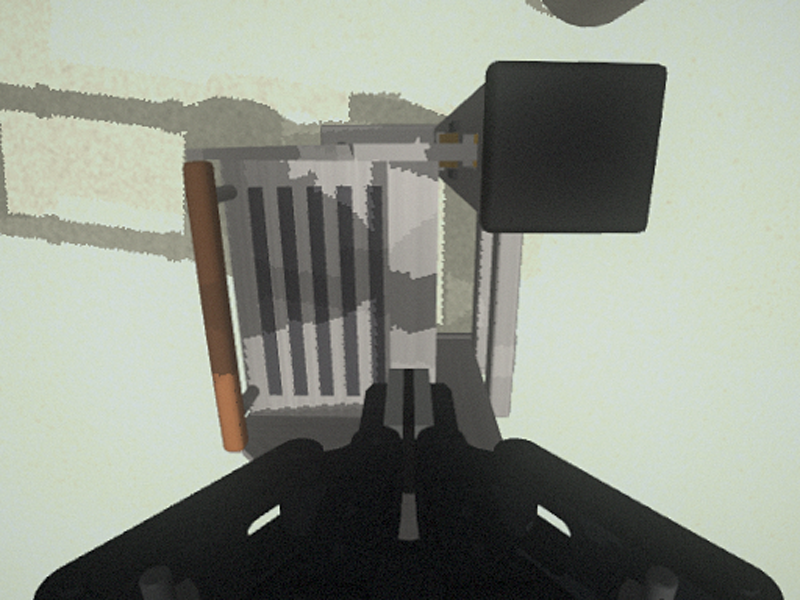

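View pics/w18_crop.png

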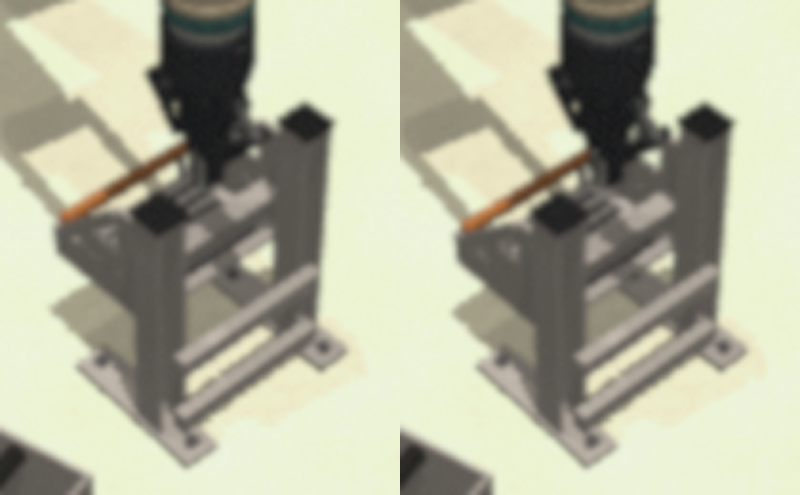

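View pics/w18_z.png

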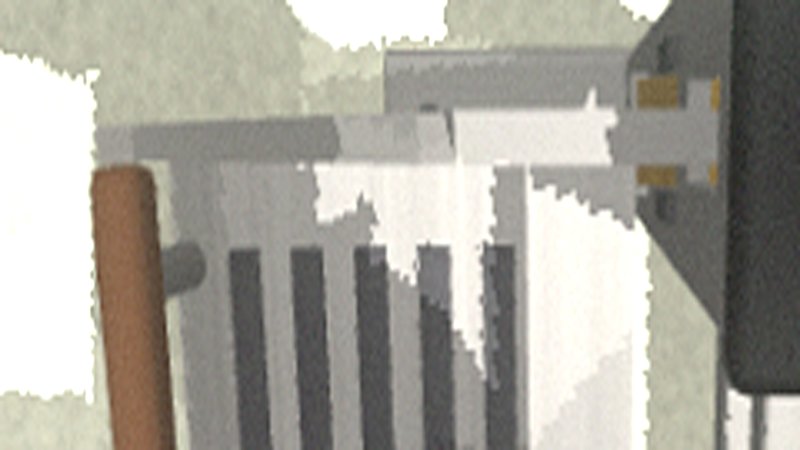

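Request:
step_arm --targets '[[[-30, 0, 0], 0], [[-70, -10, 0], 0], [[-88, -50, 0], 0], [[-88, -95, 0], 0], [[-88, -130, 0], 0], [[-88, -142, 0], 0], [[-88, -142, 0], 0], [[-88, -142, 0], 0]]'

```text
clock: 26.15
position: [0.5017, -0.163, 0.3014]
ee_rot: [0.427, 0.564, 0.427, -0.564]
contact_force: [-0.6, -0.4, -1.1]
width: 0.0003
```

```bash
python3 snap.py w19 wrist scene top; python3 - <<'E'
from h import *
P=pickle.load(open("w19.pkl","rb"))
e=lambda i:np.clip(i.astype(float)*1.7,0,255).astype(np.uint8)
i=e(P["wrist"]["image"][:,:,::-1])
cv2.imwrite("pics/w19_a.png",cv2.resize(i[70:150,400:512],(784,560),interpolation=cv2.INTER_LINEAR))
cv2.imwrite("pics/w19_b.png",cv2.resize(i[170:320,330:512],(728,600),interpolation=cv2.INTER_LINEAR))
E
```

```text
26.3 [ 0.502  -0.1631  0.3011] yaw -0.2749 F [ 0.  -0.1  0.3] M [ 0.03  0.01 -0.04] 0.0004531389472425208
```

View pics/w19_wrist.png

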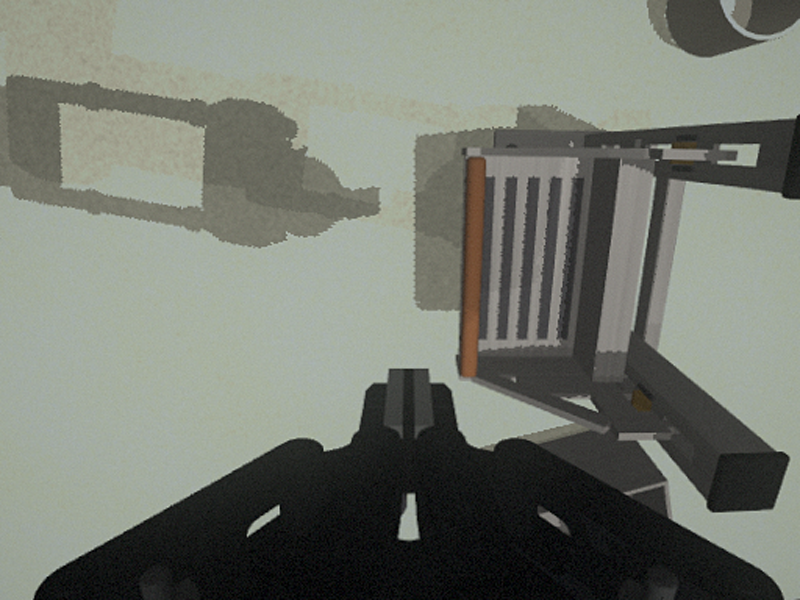

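View pics/w19_a.png

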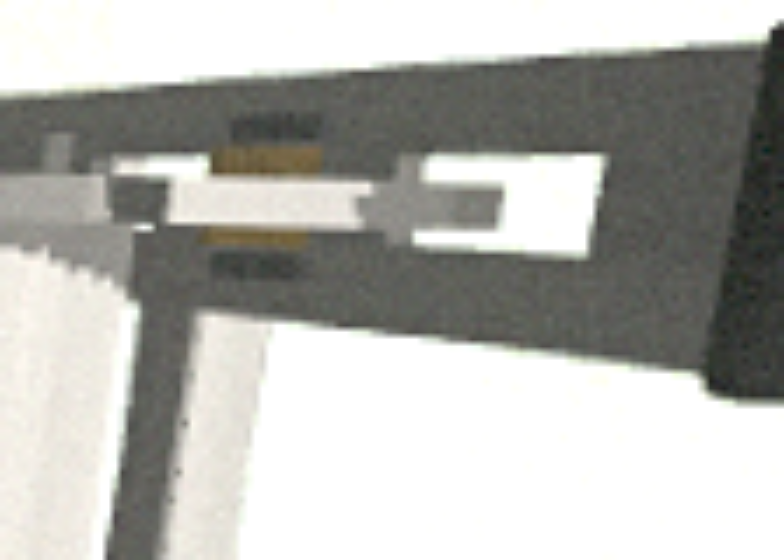

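View pics/w19_b.png

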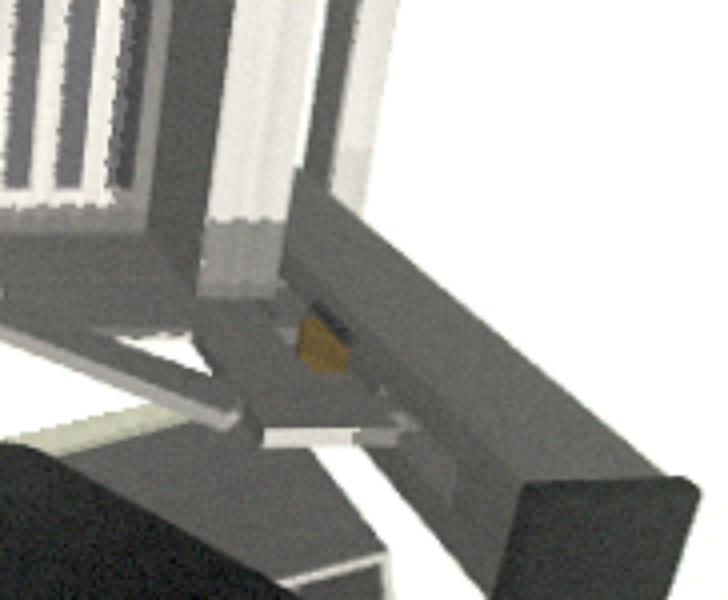

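```bash
python3 - <<'E'
from held import *
p=pickle.load(open("w19.pkl","rb"))["wrist"]
rk=np.array([.6535,-.206]);yw=-.2755;c=np.array([np.cos(yw),np.sin(yw)])
v0=np.r_[rk-.06*c,.1,yw,0,0]
M=[[-.06,.077,.044],[-.048,.077,.044],[-.06,-.077,.044],[-.048,-.077,.044],[.034,.0775,.049],[.056,.0775,.049],[.034,-.077,.049],[.056,-.077,.049],[-.06,.0825,.036],[.06,.0825,.112],[.06,.0775,.112],[.06,-.0775,.112],[.06,-.0825,.112]]
i=cv2.resize(p["image"][:,:,::-1],(800,600),interpolation=cv2.INTER_CUBIC)[110:460,440:800];i=np.clip(cv2.resize(i,None,fx=1.7,fy=1.7)*1.5,0,255).astype(np.uint8)
for X in proj(p,pose6(v0,M)):
    q=((X+.5)*800/512-[440,110])*1.7;cv2.drawMarker(i,tuple(q.astype(int).tolist()),(0,0,255),0,12,1)
cv2.imwrite("pics/w19_ov.png",i);print(i.shape)
E
```

```text
(595, 612, 3)
```

View pics/w19_ov.png

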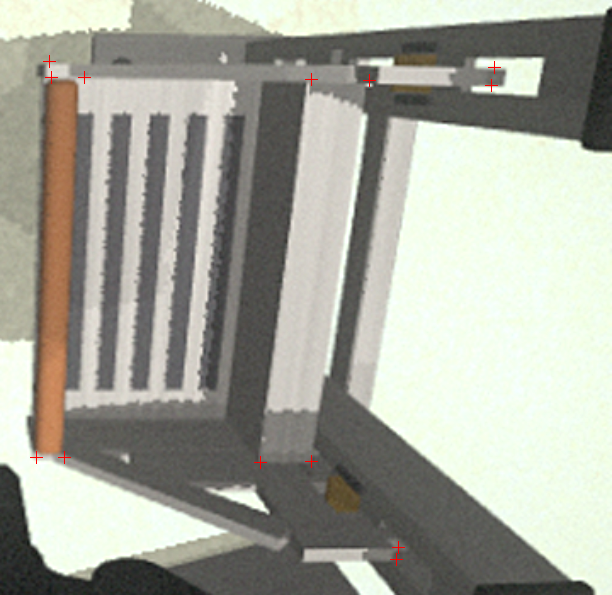

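```bash
python3 -c "
from rig import manip
print(manip.sign_off(), manip.get_state()['clock'])"
```

```text
the job is handed in; nothing more can be done
the job is handed in; nothing more can be done
```

The grey shelf is hung on the rack and handed in at about 26 s of the 64 s allowed. My last checks agree that it is home, level and caught on both sides.

I gripped the bar, brought the claws into the middle and top slots, and lowered the shelf. The first lowering bound and tipped the shelf nose down, probably from pushing in too hard. I raised it again and eased off before lowering a second time. A gentle backward pull then met about 5 N, so the claws had hooked. I let go and pressed the back ledge with closed fingers.

**Pressing home:** the force peaked near 12 N, dropped to 4 N as the teeth passed the catches, then rose steeply to 23 N with the tool standing still at 148.5 mm. Home for the ledge is 149 mm.

**Last picture:** the home pose drawn over the wrist image matches the shelf's bar, ledge and plates to about 1–2 mm. The shelf sits roughly 1.5 mm towards -y, which is within the tolerance. Both brass catches appear where they stood, fully out, before the shelf was hung. The -y one is partly hidden by its plate.

**Less certain:** tilt was judged only from that overlay. While the shelf was held, the camera fit gave its pitch only to about ±0.015 rad. I did not measure whether the cup, jug, tamper and knock box stayed put, but nothing came near them. The arm was clear of everything at hand-in.

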